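Hang up the drag and hold the stone sample over the rosette

ROBOT

A 6-joint arm with a two-finger parallel gripper is mounted at the origin on the work surface. World frame = base frame: x ahead of the robot, y to its left, z up, the work surface at z = 0. Lengths are in m, angles in rad, forces in N, time in s.
With the tool pointing down it reaches from about 0.35 to 0.975 m from the base axis. Payload 4.9 kg.
Tool frame: the origin (TCP) lies midway between the tips of the shut fingers; the grasp point (between the pads) lies 19 mm behind it; z points along the fingers, y is the direction in which the jaws open and shut (so a half turn about z gives the same grasp; the last joint's range is limited). The gripper opens to 85 mm and grips with 20 to 120 N. Pads are 22 mm wide; open, the fingers measure 114 mm over their backs; the gripper's body (76 mm by 85 mm) begins 54 mm behind the grasp point. The pads swing forward as they close: fully open they stand 13 mm farther back than shut.
Start: joints at [-0.119, 0.053, 1.613, -0, 1.476, -0.119], TCP at [0.625, 0, 0.231] pointing down, gripper open.
Joint ranges: [-3.01, 3.01], [-1.01, 2.22], [0.06, 2.58], [-1.02, 4.17], [0.09, 2.62], [-3.14, 3.14]. Speed limits (rad/s): [2.57, 2.57, 3.14, 3.14, 3.14, 3.14].

INTERFACE

Orientations are given as a rotation vector (axis times angle).
In Python, from station import ctrl gives the robot as it stands.
- The arm moves only by the tool play_rows, never from a script. Its argument "motion" is a list that holds one entry, the list of rows, each a list of 7 numbers: the closure, from -1 (fully open) to 1 (shut), then the shift along the tool's x, y, z in cm, then the turn, a rotation vector about the tool's x, y, z in degrees. A call has 1 to 20 rows; each row is the pose to reach, as a shift and turn from the pose measured when the call began, along the tool's axes at that moment; what a row does not reach only later rows make up. A row lasts 1/8 s, in which the tool goes at most 62.5 mm and 10.7 degrees, less where a joint would pass 70% of its speed; a pose out of reach is approached as far as the arm can. A call with a gripper value outside its range is refused whole. The fingers move at their own pace and stop on an object; "newtons" is the grip in N (left out, the last holds). Time passes only in rows, so rows that repeat a pose let the fingers close. It gives the time, the measured TCP pose, the force and the opening at its end, in the units of the state.
- ctrl.get_obs(): the state, without advancing time (a new reading comes with each control period).
- ctrl.get_image(name): name is "scene" or "side" or "wrist"; returns a dict with "color" (480x640x3 uint8, red, green, blue), "mtx" (3x3 intrinsics, pixels), "D" ([k1, k2, p1, p2, k3] as OpenCV has them; the pictures are not rectified), "T" (4x4, takes a point from camera to world coordinates). Camera axes: x right, y up, looking along -z (the intrinsics and any distortion apply to the point x, -y, -z); pixel columns grow to the right and rows downward; lengths in m; the calibration is good to about 2 mm. A picture is of the moment at which its call begins. There is no depth.
- ctrl.finish_job(): hands the job in, once; it reports no verdict.
The state is a dict: "t": time; "q": joint angles; "dq": joint speeds; "effort": joint torques, N m; "tool_pos": TCP position; "tool_rot": TCP orientation; "contact_force": force on the tool from outside, world axes, zero at the start; "wrist_torque": the same for the moment, N m; "opening": finger opening in m.
Only numpy, scipy, OpenCV 4.12 (cv2) and the standard library are available. Lean on these libraries where they do the work, as an engineer would, in place of code of your own. Each camera call takes 0.05 s, during which the arm holds its last target.

TASK

Clear the blued steel drag off the marble rosette and hang it by its hole on the iron hook, left hanging freely. Then draw the stone sample slip from its stand, find its frosted end by the notched corner, and finish while holding it still in the gripper about 10 cm above the middle of the rosette: long way level and square across the edge where the carving stops, frosted end over the uncarved half, leaning about 45 degrees with the labelled face looking up. Leave the dummy, callipers and wedges where they are.

Things in the scene. Friction and masses are not known exactly. Their poses are not given: they have to be found in the camera images.
- rosette: half-carved grey marble rosette, a fixed block 130 x 130 mm, everything on it topping out 52 mm above the bench. Origin: centre of its underside; z up. Its -y half is the uncarved flat half, its +y half carries the boss and petals, whose sunk ground lies 36 mm above the bench; the carving stops along the x axis.
- drag: mason's drag: flat blued steel plate 130 (x) x 44 (y) x 6 mm (z), about 240 g, loose, lying flat on top of the rosette at the start. Origin: centre of its underside. A round hanging hole of 24 mm diameter lies near its +x end, small teeth at its -x end. With fingertips a few mm above the rosette it can be pinched across its 44 mm width.
- drag_hole (a point): centre of the drag's hanging hole, 45 mm from the plate's centre along its +x, at half thickness
- hook: fixed black iron tool hook. Origin: centre of the underside of its 100 x 100 x 12 mm foot; z up. An upright post 16 mm thick and 230 mm high stands at x = +38 mm; from it, at 200 mm height, an arm of 8 mm round bar runs to -x (towards the robot at yaw 0) and slightly down to the seat, then turns up to the tip. The drag hangs on the arm with its hole end (x axis) up.
- hook_tip (a point): end of the hook's upturned tip, 45 mm on the -x side of the hook's origin and 215 mm high (bar centre; the round end rises 4 mm more)
- hook_seat (a point): lowest bend of the hook, where a hung tool rests: 30 mm on the -x side of the hook's origin, 185 mm high (bar centre)
- stand: fixed sample stand: pale wooden disc 124 mm across and 12 mm thick, with two rails 100 mm long (along x), 29 mm over both, rising to 34 mm above the bench, and an 11 mm slot between them in which the slip stands loosely. Low stops, 22 mm high, close the slot's ends. Origin: centre of its underside. It may be turned any way. An iron turntable, 125 mm high, stands beyond it, off to the right.
- slip: loose stone plate 100 (x) x 8 (y) x 50 mm (z), about 110 g, on its long edge in the stand, upper 28 mm free above the rails. Origin: middle of its lower edge. The last 30 mm at +x is pale frosted stone with a 10 x 10 mm notch in its upper corner; the rest polished dark green. Label (yellow, red stripe) on the +y face, frosted end.
- slip_mid (a point): middle of the slip, 25 mm above its origin along its z
- slip_frost (a point): middle of the slip's frosted, notched end (+x end)
- slip_plain (a point): middle of the slip's polished end (-x end)
- dummy: bystander: blackened iron dummy (mallet) standing on its head, 72 mm across, 166 mm high with its wooden handle; origin: centre of its underside
- callipers: bystander: brass outside callipers lying flat, 8 mm thick, 120 mm long, 80 mm over the curved legs; origin at the pivot, legs run to +x
- wedge1: bystander: hardwood splitting wedge 120 x 36 x 24 mm lying flat; origin: underside, near the middle
- wedge2: bystander: second wedge, like the first

How it is judged:
By the outcome, as a careful person would: the job done as asked, in the order asked, and still so for the second after the job is handed in, while the arm keeps its last pose, push and grip.
It also fails if it takes over 61 s, if anything falls off the work surface, if the arm or the gripper's body presses on something with over 40 N, if the wrist force passes 120 N, or if a joint passes its speed limit or range.

## Working session

There is one attempt and no reset: what is moved stays moved. The work goes in short steps, Python scripts to look and compute and a tool call to move; the robot and the scene stay as the last step left them, time stands still between calls to the robot, and variables do not carry over. Pictures are saved under pics/ and viewed, and the job is handed in when it is done.

Besides the shell and the picture viewer there is one more tool, called after "Request:" as a command line: name --argument value ..., lists and objects as JSON in quotes. play_rows: Moves the arm, as the interface text tells. Its arguments: {"type":"object","properties":{"motion":{"type":"array"},"newtons":{"type":"number"}},"required":["motion"]}

```bash
ls; mkdir -p pics; python3 - <<'E'
from station import ctrl
import cv2
o=ctrl.get_obs();print(o)
for n in ["scene","side","wrist"]:
    im=ctrl.get_image(n);cv2.imwrite(f"pics/{n}0.png",im["color"][:,:,::-1]);print(n,im["mtx"].tolist(),im["D"],im["T"].round(4).tolist())
E
```

```text
pics
{'t': 0.0, 'q': array([-1.19011292e-01,  5.33696651e-02,  1.61429314e+00, -2.39538864e-05,
        1.47601166e+00, -1.19016304e-01]), 'dq': array([ 0.00017738,  0.00146644, -0.00119313, -0.00047985, -0.00191663,
       -0.0014164 ]), 'effort': array([ 2.70554956e-04, -3.93670499e+01, -3.70175600e+01, -1.62778279e-04,
        6.93513779e-03, -6.06393527e-06]), 'tool_pos': array([6.24373193e-01, 6.15972023e-05, 2.30055601e-01]), 'tool_rot': array([-2.22028618e+00, -2.22030240e+00,  2.04978773e-03]), 'contact_force': array([ 0.42156194, -0.15957126, -0.49212184]), 'wrist_torque': array([ 0.02071414,  0.01189177, -0.04343716]), 'opening': 0.08557836140334725}
scene [[452.72800042477706, 0.0, 317.9865762687027], [0.0, 452.72800042477706, 235.87191008220472], [0.0, 0.0, 1.0]] [-0.09305119  0.          0.          0.          0.        ] [[-0.072, -0.8202, 0.5675, 1.1474], [0.9974, -0.065, 0.0325, 0.0006], [0.0102, 0.5683, 0.8228, 0.9994], [0.0, 0.0, 0.0, 1.0]]
side [[545.0307423743402, 0.0, 321.8293530942686], [0.0, 545.0307423743402, 238.39746884909658], [0.0, 0.0, 1.0]] [0.00308672 0.         0.         0.         0.        ] [[-0.8993, 0.2772, -0.3382, 0.1654], [-0.4372, -0.5816, 0.686, 0.7683], [-0.0065, 0.7648, 0.6443, 0.8714], [0.0, 0.0, 0.0, 1.0]]
wrist [[431.80935395826504, 0.0, 325.73849486535863], [0.0, 431.80935395826504, 236.10679076583142], [0.0, 0.0, 1.0]] [0.03436356 0.         0.         0.         0.        ] [[1.0, 0.0009, 0.0021, 0.6247], [-0.0015, 0.9557, 0.2945, 0.0761], [-0.0018, -0.2945, 0.9557, 0.3722], [0.0, 0.0, 0.0, 1.0]]
```

View pics/scene0.png

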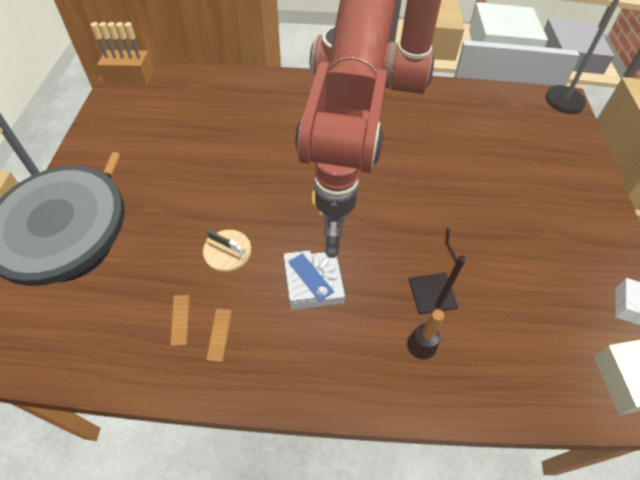

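View pics/side0.png

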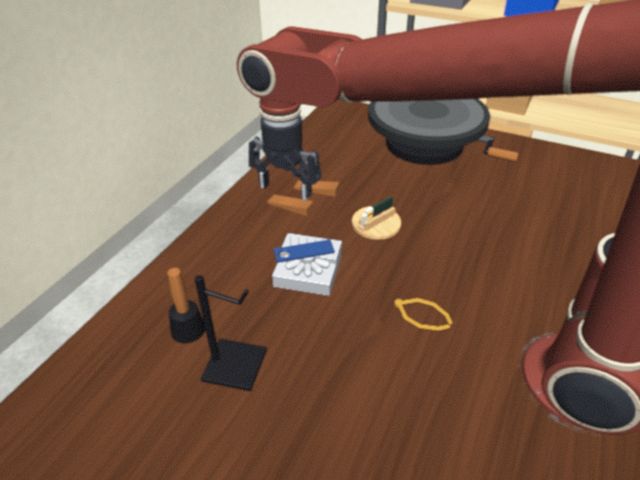

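View pics/wrist0.png

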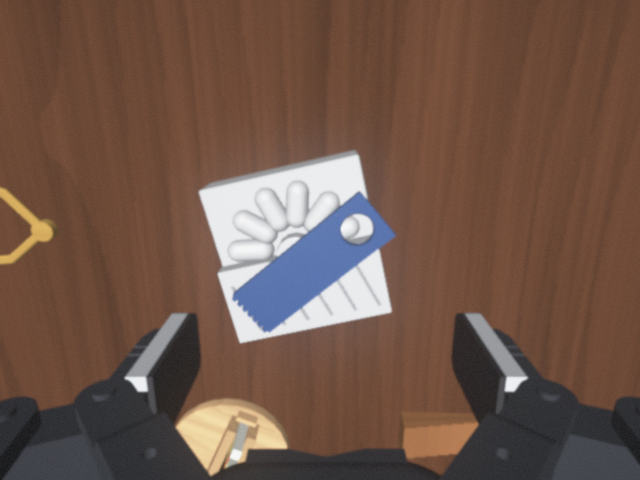

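The wrist view shows the blue drag diagonal on the rosette: its hole is at about (357,229) and its teeth at about (252,312). The hook is at about (433,292) in the scene view, and the stand at about (227,250) has its slip showing. I'll zoom in next.

```bash
cat > h.py <<'E'
import numpy as np, cv2, pickle
from scipy.spatial.transform import Rotation as R
def snap(n,name):
    from station import ctrl
    im=ctrl.get_image(n); cv2.imwrite(f"pics/{name}.png",im["color"][:,:,::-1]); pickle.dump(im,open(f"pics/{name}.pkl","wb")); return im
def load(name): return pickle.load(open(f"pics/{name}.pkl","rb"))
def crop(name,x0,y0,w,h,out):
    s=min(800//w,600//h); c=load(name)["color"][y0:y0+h,x0:x0+w,::-1]
    c=cv2.resize(c,None,fx=s,fy=s,interpolation=cv2.INTER_CUBIC)
    for i in range(0,w,10): cv2.putText(c,str(x0+i),(i*s,9),0,.3,(0,255,255),1); cv2.line(c,(i*s,10),(i*s,14),(0,255,255),1)
    for i in range(0,h,10): cv2.putText(c,str(y0+i),(0,i*s+4),0,.3,(0,255,255),1)
    cv2.imwrite(f"pics/{out}.png",c)
def ray(im,u,v):
    p=cv2.undistortPoints(np.array([[[u,v]]],float),im["mtx"],im["D"])[0,0]
    d=im["T"][:3,:3]@np.array([p[0],-p[1],-1.0]); return im["T"][:3,3],d/np.linalg.norm(d)
def onz(im,u,v,z):
    c,d=ray(im,u,v); return c+d*(z-c[2])/d[2]
def tri(obs):
    A=np.zeros((3,3));b=np.zeros(3)
    rs=[ray(*o) for o in obs]
    for c,d in rs:
        P=np.eye(3)-np.outer(d,d);A+=P;b+=P@c
    x=np.linalg.solve(A,b); return x,[np.linalg.norm((np.eye(3)-np.outer(d,d))@(x-c)) for c,d in rs]
def proj(im,p):
    T=im["T"]; q=T[:3,:3].T@(np.asarray(p,float)-T[:3,3]); q=np.array([q[0],-q[1],-q[2]])
    return cv2.projectPoints(q[None],np.zeros(3),np.zeros(3),im["mtx"],im["D"])[0][0,0]
E
python3 - <<'E'
from h import *
for n in ["scene","side","wrist"]: snap(n,n+"1")
crop("wrist1",190,140,210,210,"a")
crop("scene1",395,220,90,140,"b")
crop("side1",160,255,120,140,"c")
crop("scene1",190,220,90,60,"d")
crop("side1",340,185,80,60,"e")
crop("wrist1",160,380,160,100,"f")
E
```

```text
(no output)
```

View pics/a.png

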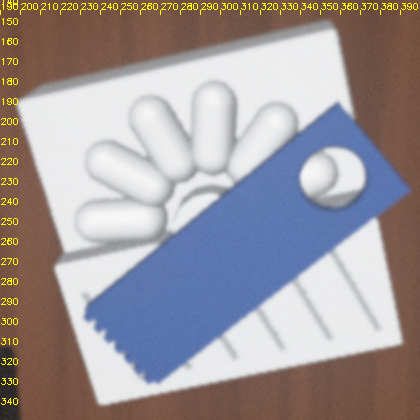

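View pics/b.png

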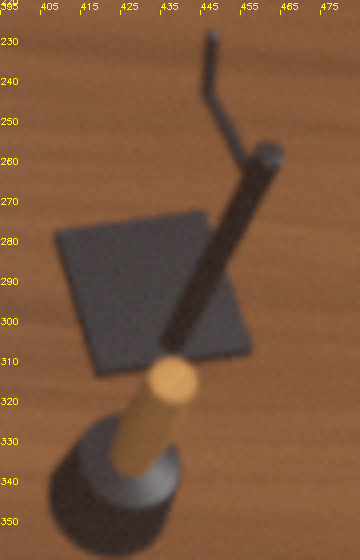

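View pics/c.png

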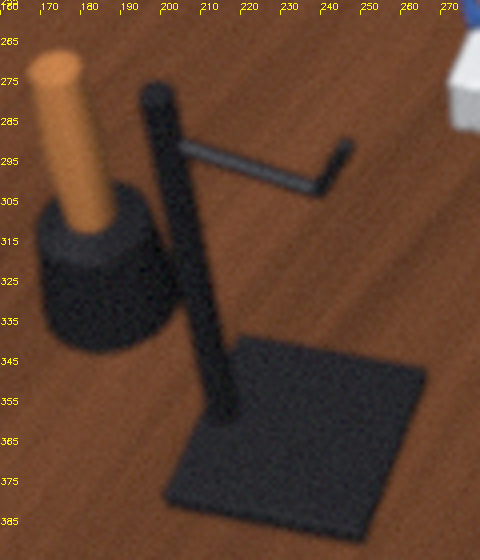

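View pics/d.png

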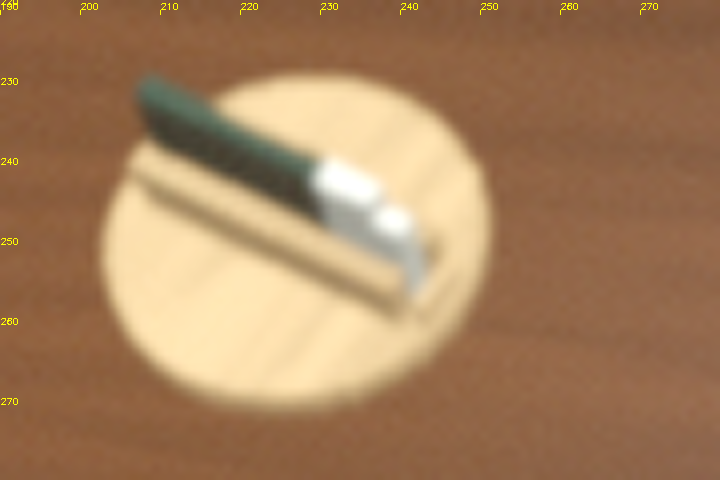

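View pics/e.png

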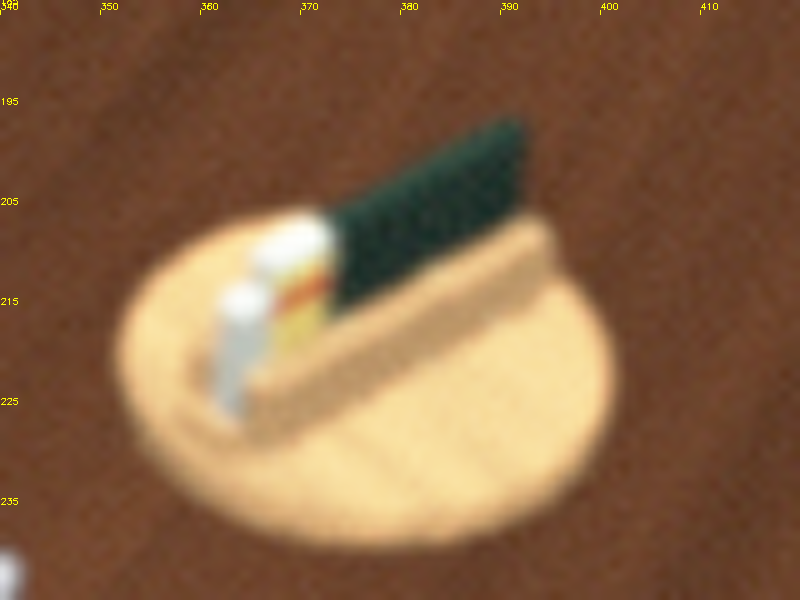

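View pics/f.png

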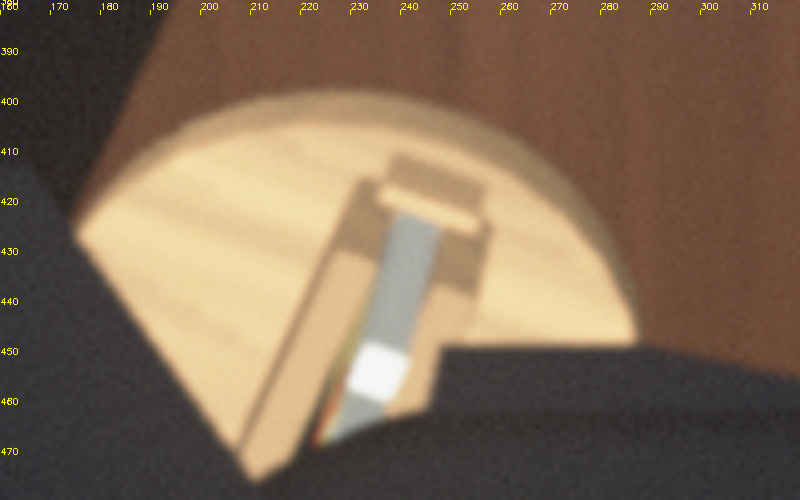

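```bash
python3 - <<'E'
from h import *
w=load("wrist1");s=load("scene1");d=load("side1")
np.set_printoptions(precision=4,suppress=True)
print("drag",[onz(w,*p,.058)[:2] for p in [(359,191.5),(394,234),(232.5,295),(267.5,331.5)]],"hole",onz(w,356.5,229,.058))
print("ros52",[onz(w,*p,.052)[:2] for p in [(240,342.5),(391,311.5),(217,273)]],"ros36",[onz(w,*p,.036)[:2] for p in [(199,190.5),(358.5,155)]])
print("tip",tri([(s,448.2,229),(d,246.5,290.5)]))
print("seat",tri([(s,446.5,242.5),(d,239,302)]))
print("armroot",tri([(s,456,261),(d,204,291.5)]))
print("posttop",tri([(s,462,257),(d,199,277.5)]))
print("foot s",[onz(s,*p,.012)[:2] for p in [(409,278),(446,273),(458,308),(419,313.5)]])
print("foot d",[onz(d,*p,.012)[:2] for p in [(219.5,339),(266.5,348),(250,390),(201,379.5)]])
print("stand s disc", onz(s,226.5,248,.012),"d", onz(d,375.5,220,.012))
# slip top z .062?(12 floor)
print("slip plain top s",onz(s,207.5,229.5,.062),"junction",onz(s,230.5,240.5,.062),"d plain",onz(d,391.5,197,.062), "junc",onz(d,372,207,.062))
print("notch floor z.052 wrist",[onz(w,*p,.052) for p in [(238,422.5),(248,425)]], "side",onz(d,361.5,214,.052))
print("dummy top", tri([(s,438,315),(d,173.5,273)]))
E
```

```text
drag [array([0.6491, 0.0135]), array([ 0.6764, -0.0193]), array([ 0.5503, -0.0698]), array([ 0.5768, -0.1024])] hole [ 0.6478 -0.0153  0.058 ]
ros52 [array([ 0.5525, -0.116 ]), array([ 0.6779, -0.0875]), array([ 0.5378, -0.0535])] ros36 [array([0.5246, 0.01  ]), array([0.6498, 0.0376])]
tip (array([0.5654, 0.2471, 0.215 ]), [np.float64(0.001129500126991471), np.float64(0.0011295001269915842)])
seat (array([0.5806, 0.2505, 0.1841]), [np.float64(0.00011998722956660267), np.float64(0.00011998722956639053)])
armroot (array([0.6381, 0.2641, 0.1986]), [np.float64(0.002849211634701557), np.float64(0.0028492116347014385)])
posttop (array([0.6451, 0.2656, 0.229 ]), [np.float64(0.0001230059744216176), np.float64(0.00012300597442169517)])
foot s [array([0.5764, 0.1984]), array([0.5549, 0.2936]), array([0.6514, 0.3149]), array([0.6724, 0.2188])]
foot d [array([0.665, 0.224]), array([0.5682, 0.2028]), array([0.5465, 0.2998]), array([0.6415, 0.32  ])]
stand s disc [ 0.5236 -0.2733  0.012 ] d [ 0.525 -0.271  0.012]
slip plain top s [ 0.5035 -0.3185  0.062 ] junction [ 0.5322 -0.2536  0.062 ] d plain [ 0.5023 -0.3156  0.062 ] junc [ 0.531  -0.2553  0.062 ]
notch floor z.052 wrist [array([ 0.5462, -0.1961,  0.052 ]), array([ 0.555 , -0.1988,  0.052 ])] side [ 0.5481 -0.2301  0.052 ]
dummy top (array([0.7455, 0.2243, 0.1623]), [np.float64(1.709497121687645e-05), np.float64(1.7094971216918404e-05)])
```

Request:
play_rows --motion '[[[-1,-4.5,-1.1,8,0,0,-60],[-1,-4.5,-1.1,8,0,0,-60],[-1,-4.5,-1.1,8,0,0,-60],[-1,-4.5,-1.1,8,0,0,-60],[-1,-4.5,-1.1,8,0,0,-60],[-1,-4.5,-1.1,8,0,0,-60]]]'

```text
t: 1.05
tool_pos: [0.6137, -0.045, 0.1508]
tool_rot: [-0.807, -3.035, 0.0]
contact_force: [-0.0, -1.5, 0.3]
opening: 0.0854
```

```bash
cat > rec.py <<'E'
from station import ctrl
import json
o=ctrl.get_obs();open("log.txt","a").write(json.dumps([list(map(float,o["q"])),list(map(float,o["tool_pos"])),list(map(float,o["tool_rot"]))])+"\n")
print(o["t"],o["q"].round(3),o["tool_pos"].round(4),o["tool_rot"].round(3),o["contact_force"].round(1),round(o["opening"],4))
E
echo '[[-0.119011,0.0533697,1.614293,-0.00002395,1.47601166,-0.1190163],[0.624373,0.0000616,0.2300556],[-2.220286,-2.220302,0.00205]]'>log.txt
python3 rec.py
```

```text
1.05 [-0.194  0.092  1.709 -0.     1.341 -1.245] [ 0.6137 -0.045   0.1508] [-0.807 -3.035  0.   ] [-0.  -1.5  0.3] 0.0854
```

Request:
play_rows --motion '[[[-1,0,0,0,0,0,-35],[-1,0,0,-5,0,0,-70],[-1,0,0,-8,0,0,-70],[-1,0,0,-8,0,0,-70],[-1,0,0,-8,0,0,-70],[-1,0,0,-8,0,0,-70],[-1,0,0,-8,0,0,-70],[-1,0,0,-8,0,0,-70]]]'

```text
t: 2.05
tool_pos: [0.6137, -0.045, 0.2307]
tool_rot: [1.078, -2.95, -0.001]
contact_force: [0.2, 0.1, 0.1]
opening: 0.0851
```

```bash
python3 rec.py
```

```text
2.05 [-0.194  0.031  1.636 -0.     1.475 -2.466] [ 0.6137 -0.045   0.2307] [ 1.078e+00 -2.950e+00 -1.000e-03] [0.2 0.1 0.1] 0.0851
```

Request:
play_rows --motion '[[[-1,0,0,0,0,-10,0],[-1,0,0,0,0,-20,0],[-1,0,0,0,0,-30,0],[-1,0,0,0,0,-40,0],[-1,0,0,0,0,-40,0]]]'

```text
t: 2.68
tool_pos: [0.6115, -0.0459, 0.2278]
tool_rot: [-0.842, 2.325, 0.312]
contact_force: [-0.5, 0.4, -0.0]
opening: 0.0854
```

```bash
python3 rec.py
```

```text
2.675 [-0.476 -0.195  1.964  0.698  1.17  -2.956] [ 0.6115 -0.0459  0.2278] [-0.842  2.325  0.312] [-0.5  0.4 -0. ] 0.0854
```

```bash
cat > kin.py <<'E'
import numpy as np, json, itertools
from scipy.spatial.transform import Rotation as R
L=[json.loads(l) for l in open("log.txt")]
def Rr(ax,a): return R.from_euler(ax,a).as_matrix()
def orient(q,s4,s6,c):
    return Rr('z',q[0])@Rr('y',q[1]+q[2])@Rr('z',s4*q[3])@Rr('y',q[4])@Rr('z',s6*q[5]+c)
if __name__=="__main__":
  for s4 in (1,-1):
    for s6 in (1,-1):
      for c in np.arange(4)*np.pi/2:
        e=[np.degrees((R.from_matrix(orient(q,s4,s6,c)).inv()*R.from_rotvec(r)).magnitude()) for q,p,r in L]
        if max(e)<60: print(s4,s6,c,np.round(e,2))
  print(R.from_rotvec(L[-1][2]).as_matrix().round(3))
E
python3 kin.py
```

```text
1 1 1.5707963267948966 [0. 0. 0. 0.]
[[-0.592 -0.642  0.488]
 [-0.49   0.767  0.414]
 [-0.64   0.006 -0.769]]
```

```bash
cat >> kin.py <<'E'
def Ablock(q):
    A=np.zeros((3,9)); R1=Rr('z',q[0]);R2=R1@Rr('y',q[1]);R3=R1@Rr('y',q[1]+q[2]);R4=R3@Rr('z',q[3])@Rr('y',q[4])
    A[:,0:3]=R1; A[:,3:5]=R2[:,[0,2]];A[:,5:7]=R3[:,[0,2]];A[:,7]=R4[:,0];A[:,8]=R4[:,2]; return A
def fit():
    A=np.vstack([Ablock(q) for q,p,r in L]);b=np.hstack([p for q,p,r in L])
    x,res,rk,sv=np.linalg.lstsq(A,b,rcond=1e-4)
    return x,A@x-b,sv
E
python3 - <<'E'
from kin import *
x,e,sv=fit();print(x.round(4),(e*1000).round(2),sv.round(4))
E
```

```text
[0.     0.0742 0.238  0.     0.4264 0.0957 0.6099 0.     0.2795] [ 0.  0. -0. -0. -0.  0. -0. -0.  0.  0. -0. -0.] [3.9926 3.9501 2.0189 0.53   0.2193 0.1977 0.0776 0.0732 0.0078]
```

```bash
cat >> kin.py <<'E'
from scipy.optimize import least_squares
X=fit()[0]
LO=np.array([-3.01,-1.01,.06,-1.02,.09,-3.14]);HI=np.array([3.01,2.22,2.58,4.17,2.62,3.14])
def fk(q): return Ablock(q)@X, orient(q,1,1,np.pi/2)
def ik(p,Rm,q0):
    def f(q):
        P,O=fk(q); return np.hstack([(P-p)*5,R.from_matrix(Rm.T@O).as_rotvec()])
    r=least_squares(f,np.clip(q0,LO+.01,HI-.01),bounds=(LO,HI)); return r.x,np.linalg.norm(r.fun)
def toolR(z,x):
    z=np.array(z,float);z/=np.linalg.norm(z);x=np.array(x,float);x-=z*(x@z);x/=np.linalg.norm(x)
    return np.stack([x,np.cross(z,x),z],1)
def iks(p,Rm):
    out=[]
    for q4 in (-.8,0,.7,1.5,2.4,3.1,3.9):
        for q6 in (-2.5,-1,0.,1,2.5):
            q,e=ik(p,Rm,[0.3,0.3,1.6,q4,1.,q6])
            if e<2e-3 and not any(np.abs(q-o).max()<.02 for o in out): out.append(q)
    return out
E
python3 - <<'E'
from kin import *
np.set_printoptions(precision=2,suppress=True)
a=np.radians(12.6);u=np.array([np.cos(a),np.sin(a),0]);k=np.array([0,0,1.])
seat=np.array([.5806,.2505,.178])
for g in (0,.02):
 for b in (0,15,30,45):
  b_=np.radians(b);z=u*np.cos(b_)-k*np.sin(b_)
  G=seat-k*(.045+g); p=G+z*.008
  for sx in (1,-1):
    print("g",g,"beta",b,"sx",sx,[list(q.round(2)) for q in iks(p,toolR(z,sx*k+ -sx*1e-6*u))])
E
```

```text
g 0 beta 0 sx 1 [[np.float64(0.34), np.float64(0.1), np.float64(2.34), np.float64(3.3), np.float64(0.88), np.float64(-1.67)]]
g 0 beta 0 sx -1 [[np.float64(0.34), np.float64(0.1), np.float64(2.34), np.float64(3.3), np.float64(0.88), np.float64(1.47)]]
g 0 beta 15 sx 1 [[np.float64(0.34), np.float64(-0.1), np.float64(2.35), np.float64(3.42), np.float64(0.43), np.float64(-1.79)]]
g 0 beta 15 sx -1 [[np.float64(0.34), np.float64(-0.1), np.float64(2.35), np.float64(3.42), np.float64(0.43), np.float64(1.35)]]
g 0 beta 30 sx 1 []
g 0 beta 30 sx -1 []
g 0 beta 45 sx 1 [[np.float64(0.32), np.float64(-0.19), np.float64(2.18), np.float64(-0.19), np.float64(0.38), np.float64(1.82)]]
g 0 beta 45 sx -1 [[np.float64(0.32), np.float64(-0.19), np.float64(2.18), np.float64(-0.19), np.float64(0.38), np.float64(-1.32)]]
g 0.02 beta 0 sx 1 [[np.float64(0.34), np.float64(0.17), np.float64(2.33), np.float64(3.29), np.float64(0.93), np.float64(-1.66)]]
g 0.02 beta 0 sx -1 [[np.float64(0.34), np.float64(0.17), np.float64(2.33), np.float64(3.29), np.float64(0.93), np.float64(1.48)]]
g 0.02 beta 15 sx 1 [[np.float64(0.34), np.float64(-0.04), np.float64(2.35), np.float64(3.39), np.float64(0.49), np.float64(-1.76)]]
g 0.02 beta 15 sx -1 [[np.float64(0.34), np.float64(-0.04), np.float64(2.35), np.float64(3.39), np.float64(0.49), np.float64(1.38)]]
g 0.02 beta 30 sx 1 []
g 0.02 beta 30 sx -1 []
g 0.02 beta 45 sx 1 [[np.float64(0.32), np.float64(-0.16), np.float64(2.18), np.float64(-0.21), np.float64(0.34), np.float64(1.84)]]
g 0.02 beta 45 sx -1 [[np.float64(0.32), np.float64(-0.16), np.float64(2.18), np.float64(-0.21), np.float64(0.34), np.float64(-1.3)]]
```

```bash
cat > go.py <<'E'
from kin import *
from station import ctrl
def rel(p,Rm):
    o=ctrl.get_obs();R0=R.from_rotvec(o["tool_rot"]).as_matrix()
    d=R0.T@(np.array(p)-o["tool_pos"])*100; w=np.degrees(R.from_matrix(R0.T@Rm).as_rotvec())
    q,e=ik(p,Rm,o["q"]); print("shift cm",d.round(2),"turn",w.round(1),"| ik q",q.round(2),"err",round(e,4),"qnow",o["q"].round(2))
def az(d): d=np.radians(d);return np.array([np.cos(d),np.sin(d),0])
K=np.array([0,0,1.])
E
python3 - <<'E'
from go import *
tau=np.radians(15)
z=az(220)*np.sin(tau)-K*np.cos(tau)
rel([.6018,-.0538,.075],toolR(z,az(220)))
E
```

```text
shift cm [10.74 -0.07 10.94] turn [ 0.3 54.8 -0.2] | ik q [-0.12  0.27  1.65 -0.19  1.4  -2.34] err 0.0 qnow [-0.48 -0.2   1.96  0.7   1.17 -2.96]
```

Request:
play_rows --motion '[[[-0.2,4,0,4,0,11,0],[-0.2,7,0,7,0,22,0],[-0.2,9,0,9,0,33,0],[-0.2,10.7,-0.1,10.5,0.3,44,-0.2],[-0.2,10.7,-0.1,10.9,0.3,54.8,-0.2],[-0.2,10.7,-0.1,10.9,0.3,54.8,-0.2],[-0.2,10.7,-0.1,10.9,0.3,54.8,-0.2],[-0.2,10.7,-0.1,10.9,0.3,54.8,-0.2]]]'

```text
t: 3.68
tool_pos: [0.6021, -0.0546, 0.0765]
tool_rot: [0.989, -2.72, 0.131]
contact_force: [0.2, 0.5, 0.0]
opening: 0.0512
```

```bash
python3 rec.py; python3 - <<'E'
from go import *
from h import *
print((fit()[1]*1000).round(1)[-3:], X.round(4))
print(R.from_rotvec(ctrl.get_obs()["tool_rot"]).as_matrix().round(3))
snap("wrist","w2");snap("side","s2");crop("s2",230,190,130,110,"s2c")
E
```

```text
3.675 [-0.125  0.272  1.655 -0.194  1.397 -2.343] [ 0.6021 -0.0546  0.0765] [ 0.989 -2.72   0.131] [0.2 0.5 0. ] 0.0512
[ 0. -0.  0.] [0.     0.0742 0.238  0.     0.4264 0.0957 0.6099 0.     0.2795]
[[-0.741 -0.643 -0.197]
 [-0.621  0.766 -0.167]
 [ 0.258 -0.001 -0.966]]
```

View pics/w2.png

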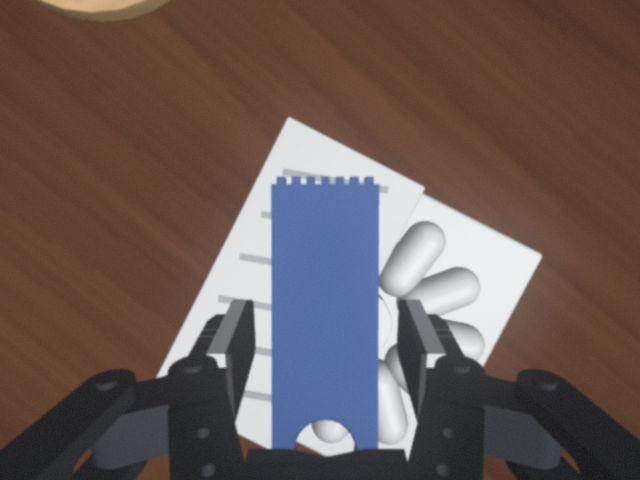

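View pics/s2c.png

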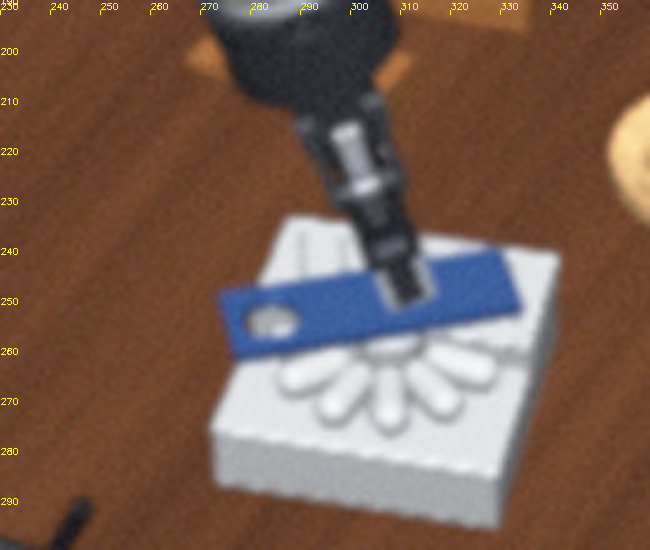

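```bash
python3 - <<'E'
from go import *
from h import *
o=ctrl.get_obs();R0=R.from_rotvec(o["tool_rot"]).as_matrix()
w=load("w2")
for u,v in [(255,300),(398,300)]:
    c,d=ray(w,u,v); c=R0.T@(c-o["tool_pos"]);d=R0.T@d
    P=c+d*((.011-c[0])/d[0]); print(P.round(4), (c+d*((np.sign(P[1])*.0256-c[1])/d[1])).round(4))
crop("w2",190,280,100,110,"w2c")
E
```

```text
[ 0.011  -0.0235 -0.0094] [ 0.0053 -0.0256  0.0025]
[ 0.011   0.0247 -0.0095] [ 0.0087  0.0256 -0.0047]
```

View pics/w2c.png

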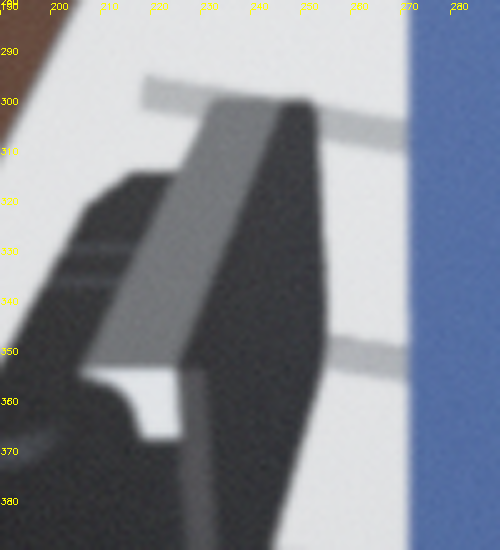

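Request:
play_rows --motion '[[[-0.2,-0.3,0,1.15,0,0,0],[-0.2,-0.6,0,2.2,0,0,0],[-0.2,-0.6,0,2.25,0,0,0],[-0.2,-0.6,0,2.25,0,0,0]]]'

```text
t: 4.28
tool_pos: [0.6016, -0.0549, 0.0528]
tool_rot: [0.988, -2.719, 0.13]
contact_force: [0.4, 0.1, 0.8]
opening: 0.0512
```

```bash
python3 rec.py; python3 - <<'E'
from h import *
snap("side","s3");crop("s3",270,220,80,60,"s3c")
E
```

```text
4.275 [-0.126  0.301  1.664 -0.195  1.361 -2.336] [ 0.6016 -0.0549  0.0528] [ 0.988 -2.719  0.13 ] [0.4 0.1 0.8] 0.0512
```

View pics/s3c.png

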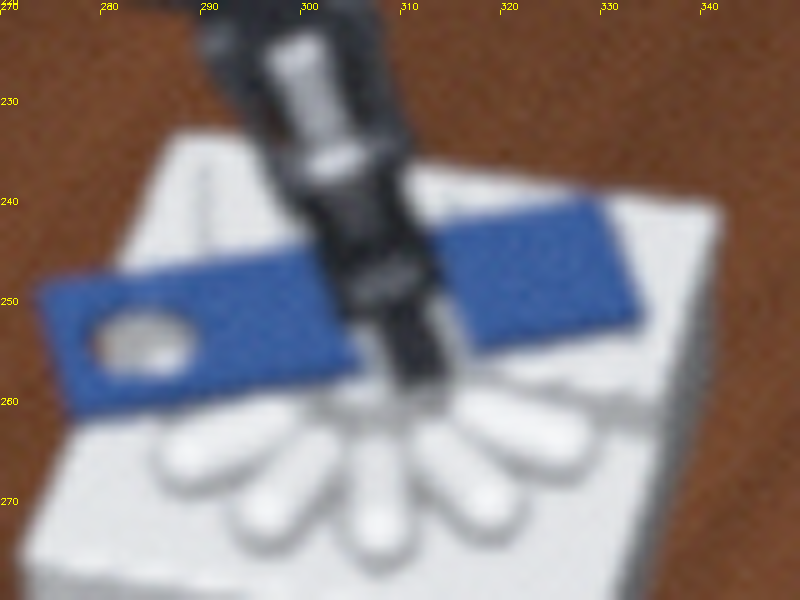

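Request:
play_rows --motion '[[[-0.2,-0.04,0,0.15,0,0,0],[-0.2,-0.08,0,0.3,0,0,0],[-0.2,-0.08,0,0.3,0,0,0]]]'

```text
t: 4.7
tool_pos: [0.6021, -0.0549, 0.0507]
tool_rot: [0.989, -2.72, 0.131]
contact_force: [-0.7, 0.3, 3.9]
opening: 0.0509
```

Request:
play_rows --motion '[[[-0.2,-0.04,0,0.15,0,0,0],[-0.2,-0.04,0,0.15,0,0,0]]]'

```text
t: 4.95
tool_pos: [0.6023, -0.0549, 0.0505]
tool_rot: [0.988, -2.719, 0.132]
contact_force: [-3.2, 0.5, 8.1]
opening: 0.0514
```

Request:
play_rows --motion '[[[-0.2,0.06,0,-0.24,0,0,0],[-0.2,0.06,0,-0.24,0,0,0],[0.2,0.06,0,-0.24,0,0,0],[0.3,0.06,0,-0.24,0,0,0],[0.3,0.06,0,-0.24,0,0,0],[0.3,0.06,0,-0.24,0,0,0]]]' --newtons 70

```text
t: 5.7
tool_pos: [0.6026, -0.0548, 0.0534]
tool_rot: [0.988, -2.72, 0.132]
contact_force: [-0.3, -0.3, 4.0]
opening: 0.041
```

```bash
python3 rec.py; python3 - <<'E'
from h import *
snap("side","s4");crop("s4",270,220,80,60,"s4c")
E
```

```text
5.7 [-0.125  0.301  1.662 -0.196  1.361 -2.335] [ 0.6026 -0.0548  0.0534] [ 0.988 -2.72   0.132] [-0.3 -0.3  4. ] 0.041
```

View pics/s4c.png

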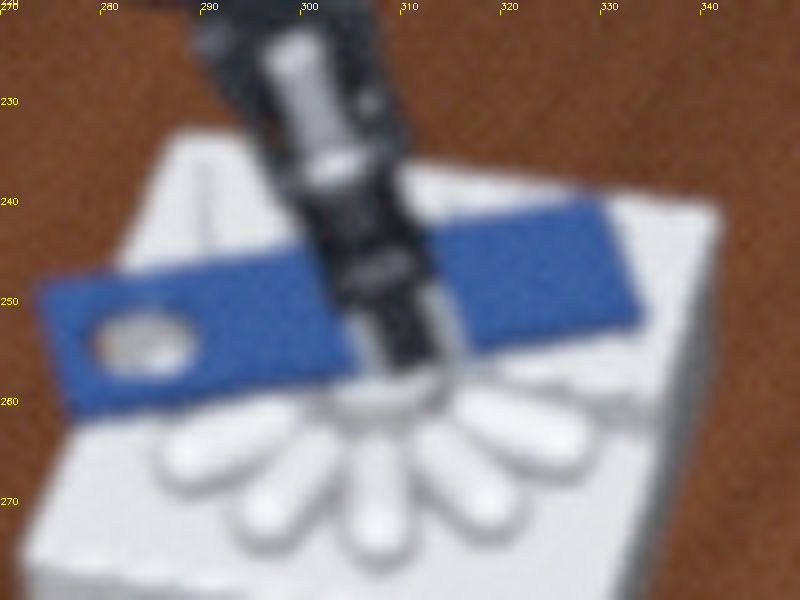

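Request:
play_rows --motion '[[[0.3,0,0,0,0,0,0],[0.3,0.2,0,-0.8,0,0,0],[0.3,0.4,0,-1.5,0,0,0],[0.3,0.4,0,-1.5,0,0,0]]]'

```text
t: 6.25
tool_pos: [0.6028, -0.0549, 0.0693]
tool_rot: [0.988, -2.721, 0.133]
contact_force: [0.2, -0.0, -2.9]
opening: 0.041
```

```bash
python3 rec.py; python3 - <<'E'
from h import *
snap("side","s5");crop("s5",260,220,100,75,"s5c");snap("wrist","w5")
E
```

```text
6.25 [-0.126  0.282  1.656 -0.195  1.385 -2.34 ] [ 0.6028 -0.0549  0.0693] [ 0.988 -2.721  0.133] [ 0.2 -0.  -2.9] 0.041
```

View pics/s5c.png

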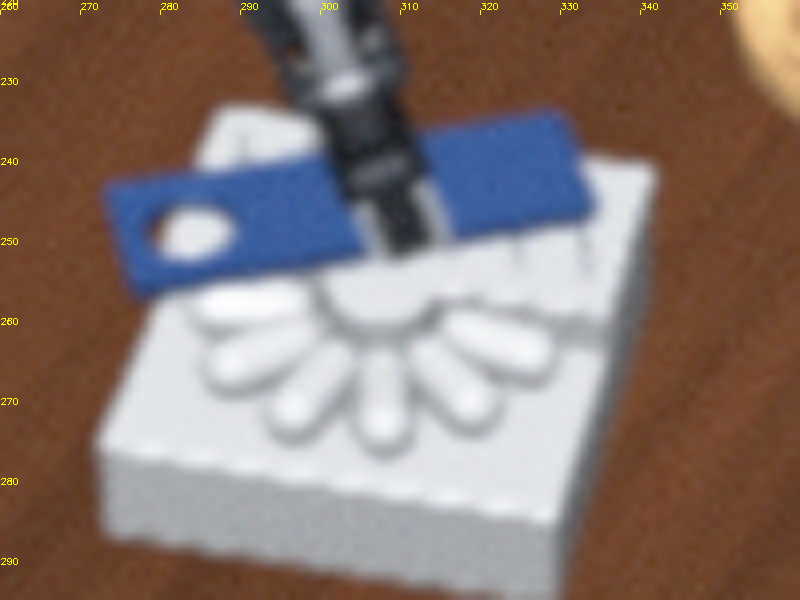

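View pics/w5.png

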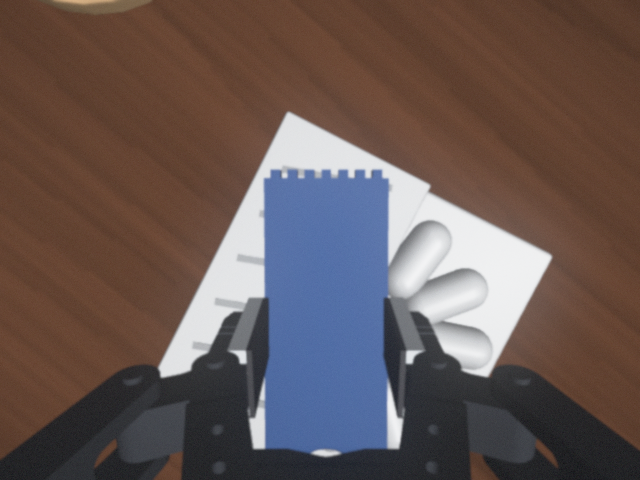

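```bash
cat > hook.py <<'E'
from go import *
from h import proj,load
Rg=R.from_rotvec([0.988,-2.72,0.132]).as_matrix(); Tg=np.array([.6026,-.0548,.0534])
px=az(40.1); Pw=np.stack([px,np.cross(K,px),K],1)
PT=Rg.T@Pw            # plate axes in tool
HT=Rg.T@(np.array([.6478,-.0153,.055])-Tg)  # hole in tool
U=az(12.6); SEAT=np.array([.5806,.2505,.185]); TIP=SEAT-.015*U+.030*K; B=(TIP-SEAT)/np.linalg.norm(TIP-SEAT)
def pose(hole,phi,U=U):
    f=np.radians(phi); x=np.sin(f)*U+np.cos(f)*K; n=-np.cos(f)*U+np.sin(f)*K
    Rm=np.stack([x,np.cross(n,x),n],1)@PT.T
    return hole-Rm@HT,Rm
E
python3 - <<'E'
from hook import *
np.set_printoptions(precision=3,suppress=True)
o=ctrl.get_obs();R0=R.from_rotvec(o["tool_rot"]).as_matrix()
h=o["tool_pos"]+R0@HT;print("HT",HT,"pred px",proj(load("s5"),h), proj(load("s5"),h+R0@PT@[0,0,.003]))
q0=o["q"]
for name,hole,phi in [("far",TIP+.04*B-.06*U,45),("above",TIP+.025*B,45),("above",TIP+.025*B,35),("mid",(TIP+SEAT)/2,35),("seat",SEAT-.004*K,35),("seat",SEAT-.007*K,30),("seat",SEAT-.007*K,25),("seat",SEAT-.007*K,22)]:
    p,Rm=pose(hole,phi);q,e=ik(p,Rm,q0);print(name,phi,"tcp",p,"q",q,"e",e.round(4),"beta",np.degrees(np.arcsin(-Rm[2,2])).round(1));q0=q
E
```

```text
HT [-0.058  0.001 -0.017] pred px [283.406 248.851] [283.336 247.838]
far 45 tcp [0.45  0.22  0.207] q [ 0.341 -0.605  2.248 -0.074  0.979 -1.421] e 0.0 beta 60.0
above 45 tcp [0.515 0.235 0.194] q [ 0.322 -0.389  2.128 -0.067  0.881 -1.436] e 0.0 beta 60.0
above 35 tcp [0.523 0.236 0.187] q [ 0.33  -0.445  2.227 -0.116  0.667 -1.392] e 0.0 beta 50.0
mid 35 tcp [0.541 0.241 0.15 ] q [ 0.325 -0.337  2.217 -0.127  0.57  -1.38 ] e 0.0 beta 50.0
seat 35 tcp [0.549 0.242 0.131] q [ 0.323 -0.286  2.212 -0.135  0.523 -1.371] e 0.0 beta 50.0
seat 30 tcp [0.553 0.243 0.125] q [ 0.327 -0.286  2.254 -0.199  0.397 -1.308] e 0.0 beta 45.0
seat 25 tcp [0.558 0.244 0.123] q [ 0.33  -0.281  2.289 -0.318  0.276 -1.19 ] e 0.0 beta 40.0
seat 22 tcp [0.56  0.245 0.122] q [ 0.332 -0.272  2.308 -0.46   0.204 -1.049] e 0.0 beta 37.0
```

```bash
python3 - <<'E'
from hook import *
p,Rm=pose(TIP+.04*B-.06*U,45);rel(p,Rm)
R0=R.from_rotvec(ctrl.get_obs()["tool_rot"]).as_matrix();print((R0.T@[0,0,.08]*100).round(2))
E
```

```text
shift cm [ -2.17  30.85 -14.97] turn [  3.6 -44.1  28. ] | ik q [ 0.34 -0.61  2.25 -0.07  0.98 -1.42] err 0.0 qnow [-0.13  0.28  1.66 -0.19  1.38 -2.34]
[ 2.07 -0.01 -7.73]
```

Request:
play_rows --motion '[[[0.3,1,0,-4,0,0,0],[0.3,1.5,1.5,-7.7,0,-4,2],[0.3,1.2,4.5,-9,0.4,-9,5],[0.3,0.8,8,-10,0.8,-14,8],[0.3,0.3,12,-11,1.2,-19,11],[0.3,-0.2,16,-12,1.7,-24,14],[0.3,-0.7,20,-13,2.2,-29,17],[0.3,-1.2,24,-14,2.7,-34,21],[0.3,-1.6,27,-14.5,3.1,-38,24],[0.3,-2,29.5,-14.9,3.4,-42,26.5],[0.3,-2.2,30.8,-15,3.6,-44.1,28],[0.3,-2.2,30.8,-15,3.6,-44.1,28],[0.3,-2.2,30.8,-15,3.6,-44.1,28]]]'

```text
t: 7.98
tool_pos: [0.4504, 0.2196, 0.2072]
tool_rot: [-0.284, 2.605, 0.076]
contact_force: [-0.1, 0.1, -3.4]
opening: 0.0407
```

```bash
python3 rec.py; python3 - <<'E'
from hook import *
from h import *
s=snap("side","s6");c=snap("scene","c6")
crop("s6",180,200,160,160,"s6c");crop("c6",380,170,100,110,"c6c")
o=ctrl.get_obs();R0=R.from_rotvec(o["tool_rot"]).as_matrix()
h=o["tool_pos"]+R0@HT;print(h,proj(s,h),proj(c,h))
p,Rm=pose(TIP+.025*B,45);rel(p,Rm)
E
```

```text
7.975 [ 0.339 -0.604  2.247 -0.074  0.98  -1.423] [0.4504 0.2196 0.2072] [-0.284  2.605  0.076] [-0.1  0.1 -3.4] 0.0407
[0.49099283 0.22949559 0.25099033] [288.8727631  282.33950407] [440.64312642 190.87744524]
shift cm [-5.02  0.12  4.48] turn [-0.1 -0.  -0. ] | ik q [ 0.32 -0.39  2.13 -0.07  0.88 -1.44] err 0.0 qnow [ 0.34 -0.6   2.25 -0.07  0.98 -1.42]
```

View pics/s6c.png

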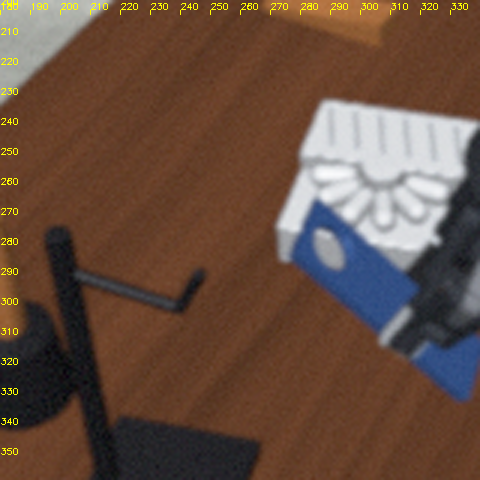

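View pics/c6c.png

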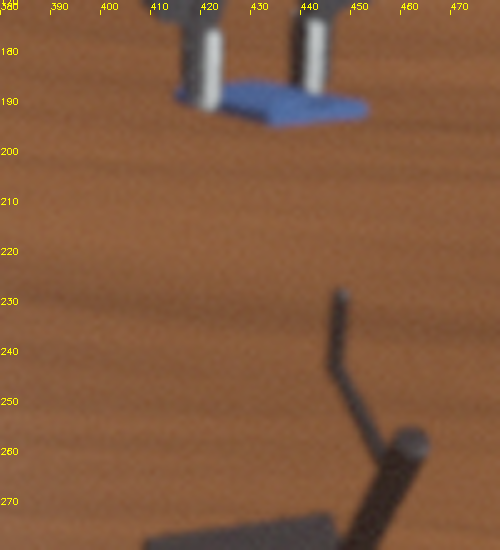

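Request:
play_rows --motion '[[[0.3,-1.3,0,1.1,0,0,0],[0.3,-3,0.1,2.6,0,0,0],[0.3,-4.4,0.1,3.9,0,0,0],[0.3,-5,0.1,4.5,0,0,0],[0.3,-5,0.1,4.5,0,0,0]]]'

```text
t: 8.7
tool_pos: [0.5152, 0.234, 0.193]
tool_rot: [-0.281, 2.606, 0.075]
contact_force: [-0.9, -0.0, -2.9]
opening: 0.0406
```

```bash
python3 rec.py; python3 - <<'E'
from hook import *
from h import *
s=snap("side","s7");c=snap("scene","c7")
crop("s7",180,230,120,120,"s7c");crop("c7",400,180,90,100,"c7c")
o=ctrl.get_obs();R0=R.from_rotvec(o["tool_rot"]).as_matrix()
h=o["tool_pos"]+R0@HT;print(h,proj(s,h),proj(c,h))
for b in (.01,-.01):
  p,Rm=pose(TIP+b*B,43);rel(p,Rm)
E
```

```text
8.7 [ 0.321 -0.387  2.128 -0.069  0.882 -1.435] [0.5152 0.234  0.193 ] [-0.281  2.606  0.075] [-0.9 -0.  -2.9] 0.0406
[0.55483691 0.24434122 0.23689002] [250.96864653 282.3809862 ] [448.57980928 218.5287159 ]
shift cm [-0.03  0.04  1.68] turn [-0.1 -2.1 -0. ] | ik q [ 0.32 -0.37  2.15 -0.08  0.81 -1.43] err 0.0 qnow [ 0.32 -0.39  2.13 -0.07  0.88 -1.44]
shift cm [0.09 0.05 3.68] turn [-0.1 -2.1 -0. ] | ik q [ 0.32 -0.32  2.14 -0.08  0.76 -1.43] err 0.0 qnow [ 0.32 -0.39  2.13 -0.07  0.88 -1.44]
```

View pics/s7c.png

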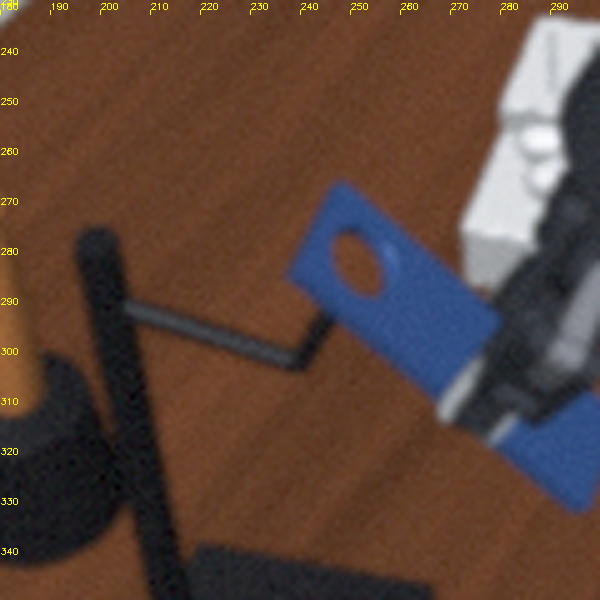

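View pics/c7c.png

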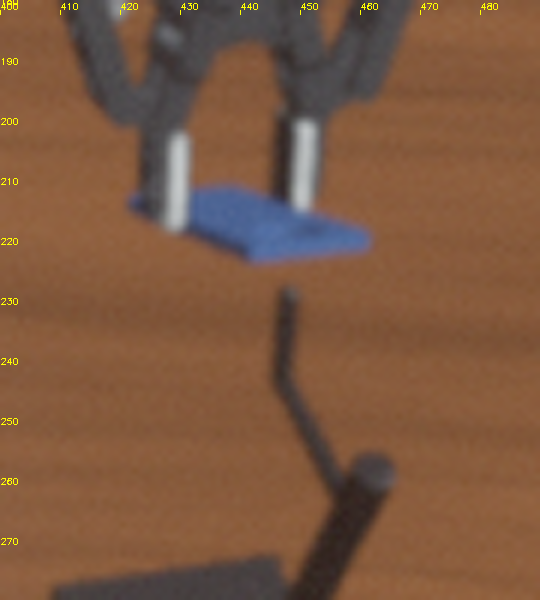

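Request:
play_rows --motion '[[[0.3,0,0,0.8,0,-1,0],[0.3,0,0,1.7,0,-2,0],[0.3,0,0,2.5,0,-2,0],[0.3,0.1,0,3.2,0,-2,0],[0.3,0.1,0,3.2,0,-2,0]]]'

```text
t: 9.43
tool_pos: [0.5292, 0.2374, 0.1642]
tool_rot: [-0.278, 2.572, 0.079]
contact_force: [-0.1, 0.5, -3.1]
opening: 0.0408
```

```bash
python3 rec.py; python3 - <<'E'
from hook import *
from h import *
s=snap("side","s8");c=snap("scene","c8")
crop("s8",190,250,100,100,"s8c");crop("c8",400,180,90,100,"c8c")
o=ctrl.get_obs();R0=R.from_rotvec(o["tool_rot"]).as_matrix()
h=o["tool_pos"]+R0@HT;print(h,proj(s,h),proj(c,h))
p,Rm=pose(TIP*.4+SEAT*.6-.002*K,40);rel(p,Rm)
p,Rm=pose(SEAT-.005*K,36);rel(p,Rm)
E
```

```text
9.425 [ 0.32  -0.331  2.145 -0.079  0.775 -1.426] [0.5292 0.2374 0.1642] [-0.278  2.572  0.079] [-0.1  0.5 -3.1] 0.0408
[0.56823469 0.24727202 0.21023879] [244.68593625 292.32999821] [447.479251   230.97121072]
shift cm [0.13 0.05 1.96] turn [-0.1 -3.1 -0. ] | ik q [ 0.32 -0.31  2.17 -0.09  0.67 -1.41] err 0.0 qnow [ 0.32 -0.33  2.14 -0.08  0.78 -1.43]
shift cm [0.27 0.05 3.94] turn [-0.1 -7.1 -0. ] | ik q [ 0.32 -0.28  2.2  -0.13  0.54 -1.38] err 0.0 qnow [ 0.32 -0.33  2.14 -0.08  0.78 -1.43]
```

View pics/s8c.png

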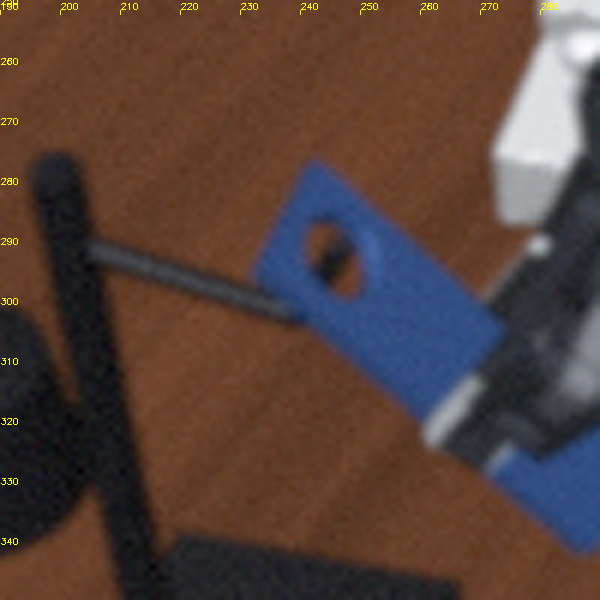

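View pics/c8c.png

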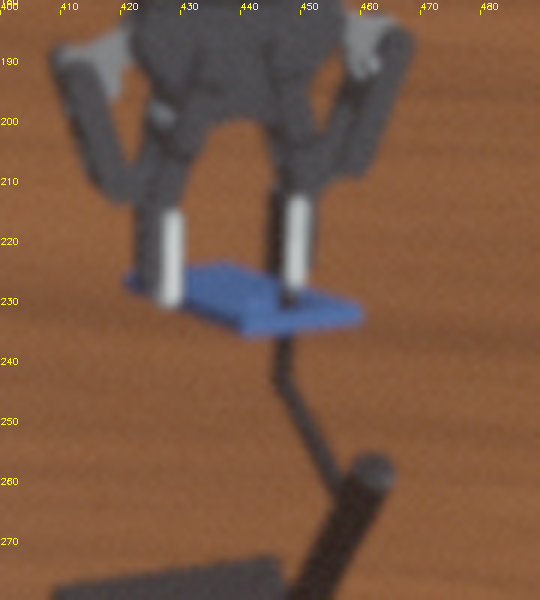

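Request:
play_rows --motion '[[[0.3,0.07,0.05,1.0,0,-1.5,0],[0.3,0.13,0.05,1.9,0,-3,0],[0.3,0.2,0.05,2.7,0,-5,0],[0.3,0.24,0.05,3.4,0,-6,0],[0.3,0.24,0.05,3.4,0,-6,0]]]'

```text
t: 10.15
tool_pos: [0.5448, 0.2413, 0.1346]
tool_rot: [-0.267, 2.468, 0.092]
contact_force: [0.2, 0.2, -2.1]
opening: 0.0404
```

```bash
python3 rec.py; python3 - <<'E'
from hook import *
from h import *
s=snap("side","s9");c=snap("scene","c9")
crop("s9",190,250,100,100,"s9c");crop("c9",400,180,90,100,"c9c")
o=ctrl.get_obs();R0=R.from_rotvec(o["tool_rot"]).as_matrix()
h=o["tool_pos"]+R0@HT;print(h,proj(s,h),proj(c,h),"rel seat u,z",(h-SEAT)@U,(h-SEAT)[2])
p,Rm=pose(SEAT-.006*K,25);rel(p,Rm)
E
```

```text
10.15 [ 0.323 -0.289  2.196 -0.121  0.579 -1.384] [0.5448 0.2413 0.1346] [-0.267  2.468  0.092] [ 0.2  0.2 -2.1] 0.0404
[0.57922173 0.2501802  0.1846095 ] [239.79905703 301.88752984] [446.39772905 241.88758964] rel seat u,z -0.0014148380652949022 -0.00039049639979124584
shift cm [-0.25  0.01  1.69] turn [ -0.1 -12.    0. ] | ik q [ 0.33 -0.28  2.29 -0.31  0.28 -1.19] err 0.0 qnow [ 0.32 -0.29  2.2  -0.12  0.58 -1.38]
```

View pics/s9c.png

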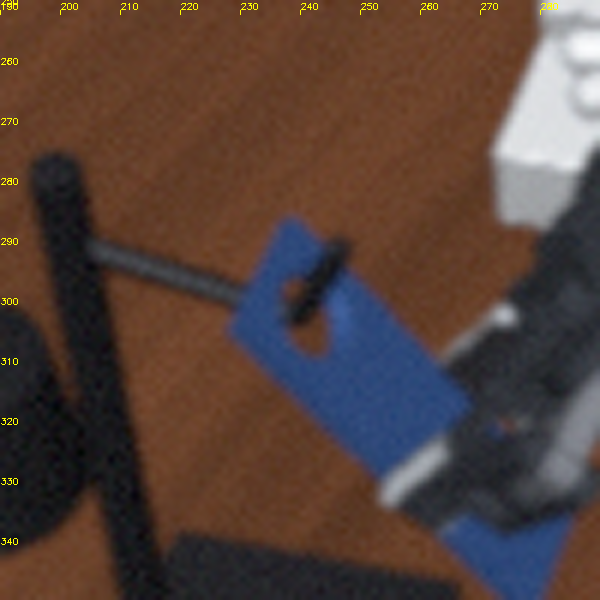

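View pics/c9c.png

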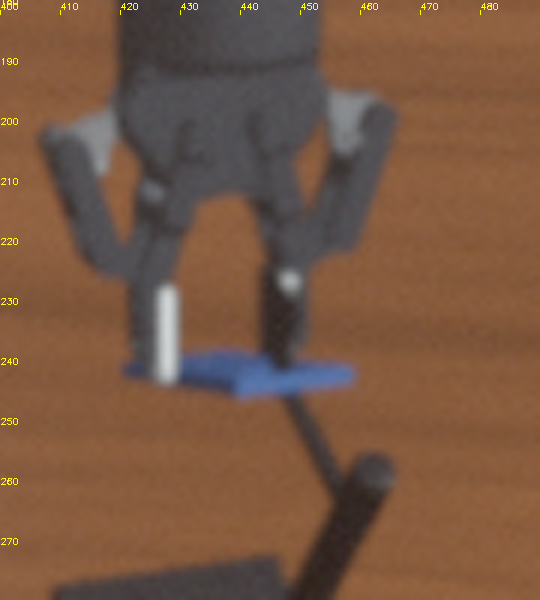

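Request:
play_rows --motion '[[[0.3,-0.05,0,0.45,0,-3,0],[0.3,-0.12,0,0.9,0,-6,0],[0.3,-0.2,0,1.3,0,-9,0],[0.3,-0.25,0,1.6,0,-12,0],[0.3,-0.25,0,1.6,0,-12,0]]]'

```text
t: 10.88
tool_pos: [0.5569, 0.2441, 0.1248]
tool_rot: [-0.245, 2.259, 0.114]
contact_force: [-1.1, -0.0, -2.0]
opening: 0.0407
```

```bash
python3 rec.py; python3 - <<'E'
from hook import *
from h import *
s=snap("side","s10");c=snap("scene","c10")
crop("s10",190,250,100,100,"s10c");crop("c10",400,180,90,100,"c10c")
o=ctrl.get_obs();R0=R.from_rotvec(o["tool_rot"]).as_matrix()
h=o["tool_pos"]+R0@HT;print(h,"rel seat u,z",(h-SEAT)@U,(h-SEAT)[2])
E
```

```text
10.875 [ 0.332 -0.286  2.289 -0.323  0.283 -1.185] [0.5569 0.2441 0.1248] [-0.245  2.259  0.114] [-1.1 -0.  -2. ] 0.0407
[0.5804916  0.25051205 0.1805867 ] rel seat u,z -0.00010316219067381147 -0.00441330392791231
```

View pics/s10c.png

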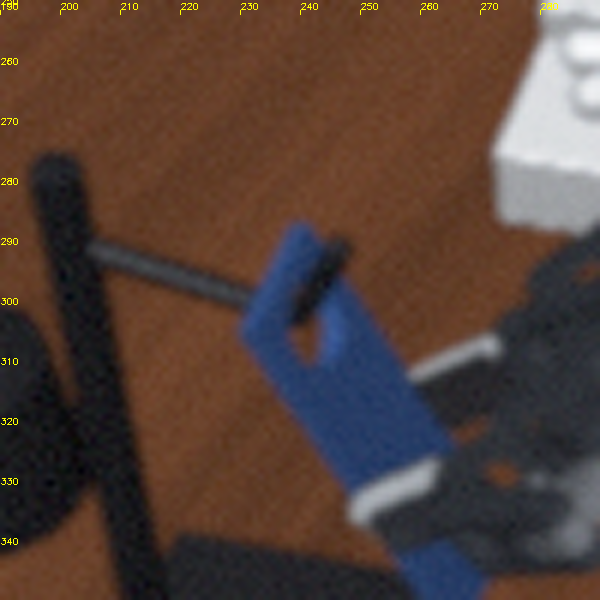

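View pics/c10c.png

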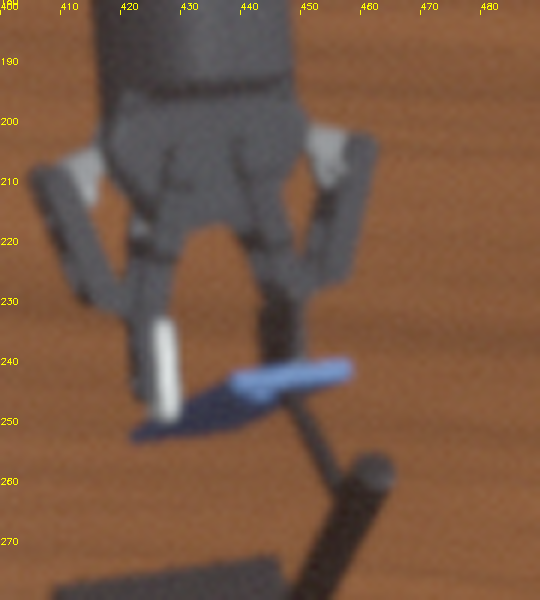

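Request:
play_rows --motion '[[[0.3,0.13,0,0.1,0,0,0],[0.3,0.25,0,0.2,0,0,0],[0.3,0.25,0,0.2,0,0,0]]]'

```text
t: 11.35
tool_pos: [0.5586, 0.2446, 0.1244]
tool_rot: [-0.244, 2.254, 0.115]
contact_force: [0.1, -0.2, 1.7]
opening: 0.0405
```

Request:
play_rows --motion '[[[-0.3,0,0,0,0,0,0],[-1,0,0,0,0,0,0],[-1,0,0,0,0,0,0],[-1,0,0,0,0,0,0],[-1,0,0,0,0,0,0],[-1,0,0,0,0,0,0]]]'

```text
t: 12.1
tool_pos: [0.5586, 0.2446, 0.1243]
tool_rot: [-0.244, 2.255, 0.115]
contact_force: [0.5, -0.2, 0.9]
opening: 0.0854
```

```bash
python3 rec.py; python3 - <<'E'
from h import *
s=snap("side","s11");c=snap("scene","c11")
crop("s11",190,250,100,100,"s11c");crop("c11",400,180,90,100,"c11c")
E
```

```text
12.1 [ 0.331 -0.28   2.287 -0.331  0.275 -1.177] [0.5586 0.2446 0.1243] [-0.244  2.255  0.115] [ 0.5 -0.2  0.9] 0.0854
```

View pics/s11c.png

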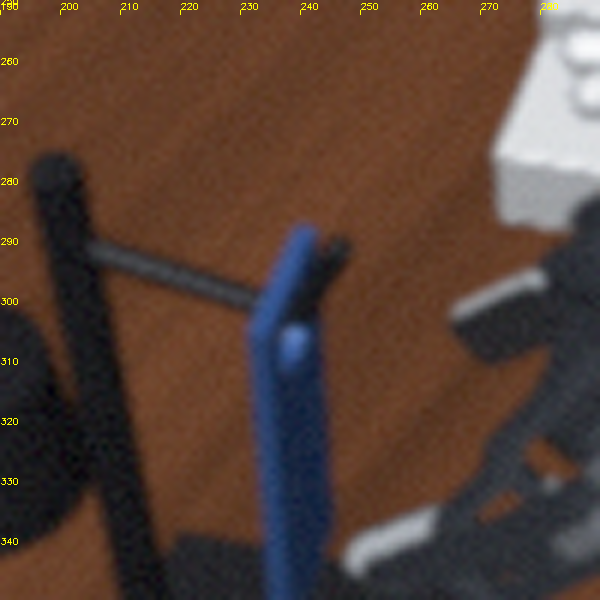

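View pics/c11c.png

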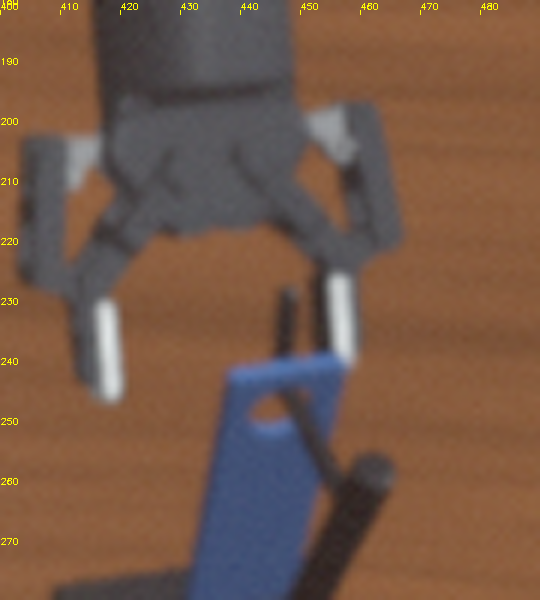

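```bash
python3 - <<'E'
from go import *
np.set_printoptions(precision=2,suppress=True)
ur=az(12.6); z=(ur-K)/np.sqrt(2); p=np.array([.601,-.039,.152])
for s in (1,-1):
  print(s,iks(p,toolR(z,s*az(-77.4))))
ps=np.array([.526,-.271,.037])
for s in (66,-114):
  print(s,iks(ps,toolR(-K,az(s))))
rel([.50,-.215,.26],toolR(-K,az(66)))
E
```

```text
1 [array([-0.38, -0.32,  2.23,  0.7 ,  0.67,  2.11])]
-1 [array([-0.38, -0.32,  2.23,  0.7 ,  0.67, -1.03])]
66 [array([-0.6 ,  0.17,  1.83,  0.  ,  1.14, -0.18])]
-114 [array([-0.6 ,  0.17,  1.83,  0.  ,  1.14,  2.96])]
shift cm [ -0.49 -43.63 -20.66] turn [ 54.7  27.6 116.6] | ik q [-0.54 -0.16  1.77 -0.    1.53 -0.12] err 0.0 qnow [ 0.33 -0.28  2.29 -0.33  0.28 -1.18]
```

Request:
play_rows --motion '[[[-1,0,0,-1,0,0,0],[-1,0,0,-4,0,0,0],[-1,0,0,-8,0,0,0],[-1,0,0,-12,0,0,0],[-1,0,0,-12,0,0,0]]]'

```text
t: 12.82
tool_pos: [0.4686, 0.2254, 0.2064]
tool_rot: [-0.243, 2.245, 0.119]
contact_force: [0.3, 0.4, 0.0]
opening: 0.0854
```

```bash
python3 rec.py; python3 - <<'E'
from go import *
rel([.526,-.271,.17],toolR(-K,az(66)))
o=ctrl.get_obs();R0=R.from_rotvec(o["tool_rot"]).as_matrix()
print((R0.T@(np.array([.48,.1,.25])-o["tool_pos"])*100).round(1))
E
```

```text
12.825 [ 0.367 -0.749  2.438 -0.21   0.581 -1.297] [0.4686 0.2254 0.2064] [-0.243  2.245  0.119] [0.3 0.4 0. ] 0.0854
shift cm [  5.94 -49.72  -1.7 ] turn [ 55.4  27.8 116.4] | ik q [-0.6   0.02  1.75  0.    1.37 -0.18] err 0.0 qnow [ 0.37 -0.75  2.44 -0.21  0.58 -1.3 ]
[ -2.4 -12.5  -4. ]
```

Request:
play_rows --motion '[[[-1,0.2,-2,-1,4,2,8.3],[-1,0.4,-5,-2,8,4,16.6],[-1,0.8,-9,-2.5,12,6,25],[-1,1.2,-13,-2.5,16,8,33],[-1,1.7,-17,-2.5,20,10,41.5],[-1,2.2,-21,-2.5,24,12,50],[-1,2.7,-25,-2.5,28,14,58],[-1,3.2,-29,-2.5,32,16,66.5],[-1,3.7,-33,-2.4,36,18,75],[-1,4.2,-37,-2.2,40,20,83],[-1,4.8,-41,-2,44,22,91.5],[-1,5.3,-45,-1.8,48,24,100],[-1,5.7,-48,-1.7,51.5,26,108],[-1,5.9,-49.7,-1.7,55.4,27.8,116.4],[-1,5.9,-49.7,-1.7,55.4,27.8,116.4],[-1,5.9,-49.7,-1.7,55.4,27.8,116.4],[-1,5.9,-49.7,-1.7,55.4,27.8,116.4]]]'

```text
t: 14.95
tool_pos: [0.526, -0.2696, 0.17]
tool_rot: [-2.632, -1.714, 0.001]
contact_force: [-1.1, -0.5, 0.4]
opening: 0.0855
```

```bash
python3 rec.py; python3 - <<'E'
from h import *
snap("wrist","w12");snap("scene","c12");snap("side","s12")
E
```

```text
14.95 [-5.990e-01  1.800e-02  1.752e+00 -1.000e-03  1.372e+00 -1.830e-01] [ 0.526  -0.2696  0.17  ] [-2.632e+00 -1.714e+00  1.000e-03] [-1.1 -0.5  0.4] 0.0855
```

View pics/w12.png

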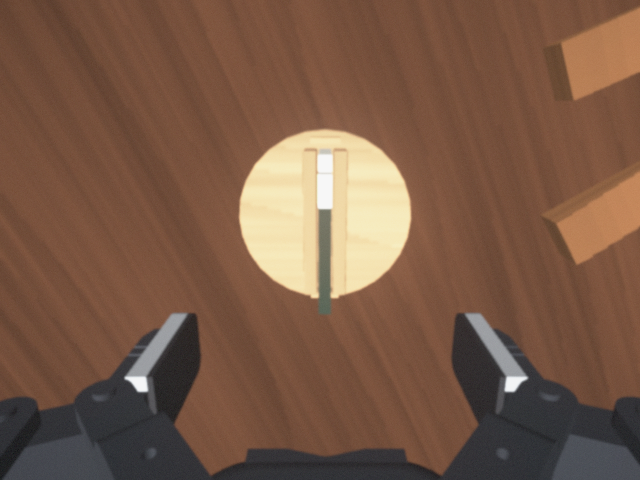

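View pics/s12.png

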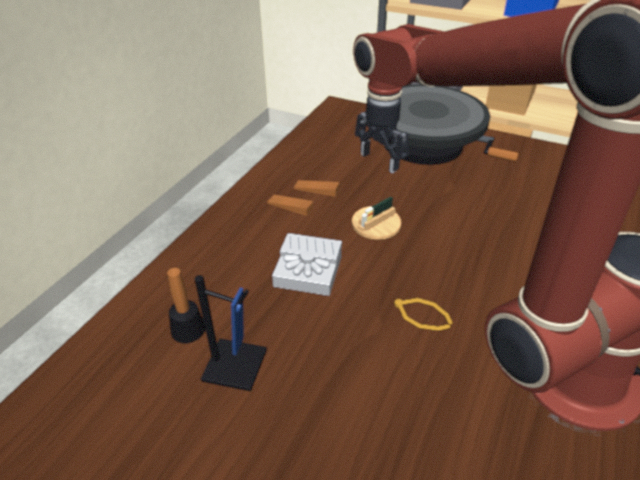

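```bash
python3 - <<'E'
from h import *
from go import *
np.set_printoptions(precision=4,suppress=True)
crop("w12",270,120,110,200,"w12c")
w=load("w12");c=load("c12")
f=[onz(w,u,v,.062) for u,v in [(332,208),(331,315),(317.5,208),(319,315)]];print(f)
print("turntable edge",[onz(c,u,v,.125)[:2] for u,v in [(123,210),(0,220)]])
E
```

```text
[array([ 0.5356, -0.2561,  0.062 ]), array([ 0.5067, -0.3203,  0.062 ]), array([ 0.5277, -0.2526,  0.062 ]), array([ 0.4997, -0.3172,  0.062 ])]
turntable edge [array([ 0.5048, -0.5211]), array([ 0.5592, -0.8347])]
```

View pics/w12c.png

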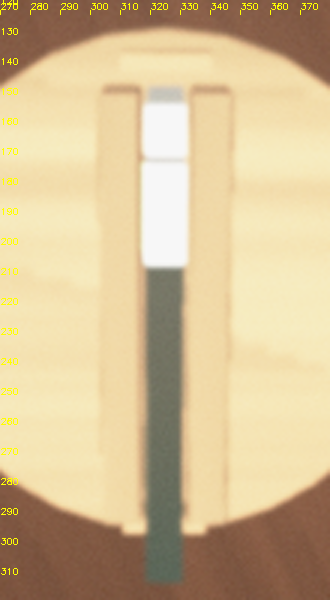

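Request:
play_rows --motion '[[[0.2,-0.4,-0.1,4,0,0,0],[0.2,-0.4,-0.1,8,0,0,0],[0.2,-0.4,-0.1,10,0,0,0],[0.2,-0.4,-0.1,10,0,0,0],[0.2,-0.4,-0.1,10,0,0,0]]]'

```text
t: 15.72
tool_pos: [0.5248, -0.2739, 0.0725]
tool_rot: [2.63, 1.712, 0.001]
contact_force: [0.5, 0.2, 0.8]
opening: 0.034
```

```bash
python3 rec.py; python3 - <<'E'
from go import *
rel([.5235,-.2731,.039],toolR(-K,az(66)))
from h import *
snap("wrist","w13")
E
```

```text
15.725 [-6.060e-01  1.220e-01  1.817e+00 -1.000e-03  1.198e+00 -1.890e-01] [ 0.5248 -0.2739  0.0725] [2.630e+00 1.712e+00 1.000e-03] [0.5 0.2 0.8] 0.034
shift cm [ 0.03 -0.16  3.35] turn [0.2 0.1 0.1] | ik q [-0.61  0.17  1.83 -0.    1.14 -0.19] err 0.0 qnow [-0.61  0.12  1.82 -0.    1.2  -0.19]
```

View pics/w13.png

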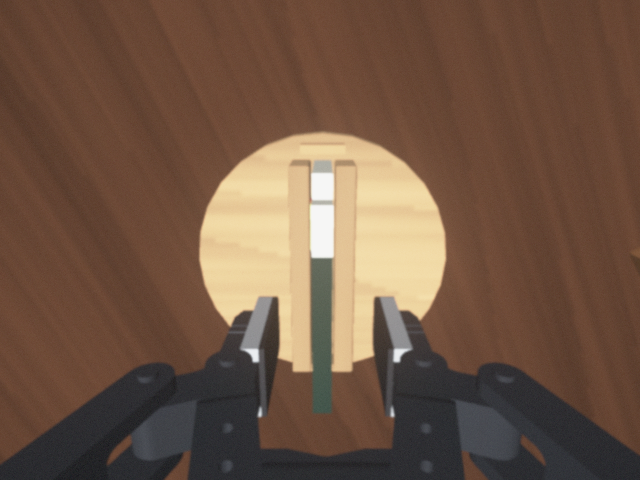

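Request:
play_rows --motion '[[[0.2,0,-0.15,1.6,0,0,0],[0.2,0,-0.15,2.8,0,0,0],[0.2,0,-0.15,3.3,0,0,0],[0.2,0,-0.15,3.3,0,0,0]]]' --newtons 50

```text
t: 16.27
tool_pos: [0.5232, -0.2732, 0.0389]
tool_rot: [2.631, 1.712, 0.0]
contact_force: [-0.2, 0.3, -0.2]
opening: 0.0341
```

Request:
play_rows --motion '[[[0.6,0,0,0,0,0,0],[1,0,0,0,0,0,0],[1,0,0,0,0,0,0],[1,0,0,0,0,0,0],[1,0,0,0,0,0,0],[1,0,0,0,0,0,0]]]' --newtons 50

```text
t: 17.02
tool_pos: [0.5234, -0.2734, 0.0393]
tool_rot: [2.63, 1.712, 0.001]
contact_force: [-0.2, -0.0, 2.1]
opening: 0.0069
```

Request:
play_rows --motion '[[[1,0,0,-1,0,0,0],[1,0,0,-3,0,0,0],[1,0,0,-6,0,0,0],[1,0,0,-10,0,0,0],[1,0,0,-14,0,0,0],[1,0,0,-14,0,0,0],[1,0,0,-14,0,0,0]]]'

```text
t: 17.9
tool_pos: [0.5228, -0.2729, 0.1794]
tool_rot: [2.63, 1.712, 0.001]
contact_force: [0.5, 0.2, -1.6]
opening: 0.0068
```

```bash
python3 rec.py; python3 - <<'E'
from go import *
from h import *
snap("wrist","w14");snap("side","s14");snap("scene","c14")
crop("s14",320,110,120,120,"s14c");crop("c14",180,170,120,100,"c14c")
ur=az(12.6); z=(ur-K)/np.sqrt(2); p=np.array([.601,-.039,.155])
rel(p,toolR(z,az(-77.4)))
E
```

```text
17.9 [-6.070e-01  5.000e-03  1.750e+00 -1.000e-03  1.384e+00 -1.900e-01] [ 0.5228 -0.2729  0.1794] [2.630e+00 1.712e+00 1.000e-03] [ 0.5  0.2 -1.6] 0.0068
shift cm [24.53 -2.24  2.22] turn [ 18.3  55.6 134.2] | ik q [-0.38 -0.32  2.23  0.69  0.67  2.11] err 0.0 qnow [-0.61  0.01  1.75 -0.    1.38 -0.19]
```

View pics/w14.png

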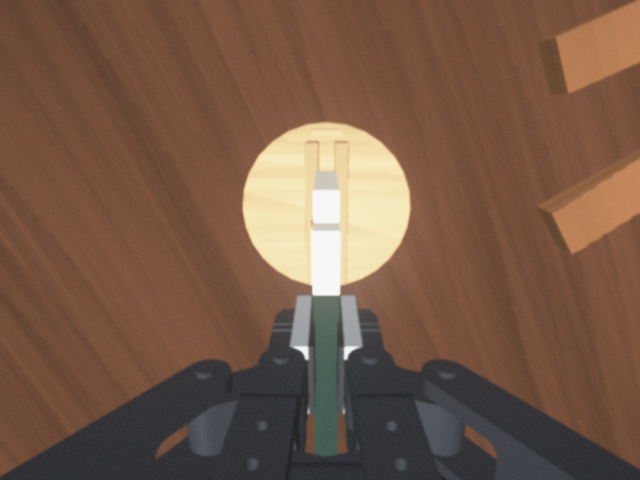

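View pics/s14c.png

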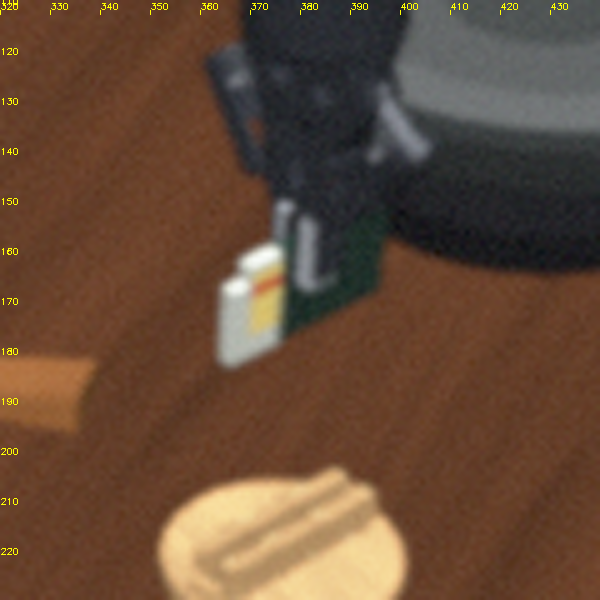

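```bash
python3 - <<'E'
from go import *
rel([.60,-.04,.20],toolR(-K,az(-77.4)))
E
```

```text
shift cm [24.4  -2.3  -2.28] turn [  0.    0.  143.5] | ik q [-0.19  0.02  1.7   0.    1.42  2.73] err 0.0 qnow [-0.61  0.01  1.75 -0.    1.38 -0.19]
```

Request:
play_rows --motion '[[[1,1,-0.1,-1,0,0,6],[1,2.5,-0.3,-2.3,0,0,15],[1,4.5,-0.5,-2.3,0,0,25],[1,6.5,-0.7,-2.3,0,0,35],[1,8.5,-0.8,-2.3,0,0,45],[1,10.5,-1,-2.3,0,0,55],[1,12.5,-1.2,-2.3,0,0,65],[1,14.5,-1.4,-2.3,0,0,75],[1,16.5,-1.6,-2.3,0,0,85],[1,18.5,-1.8,-2.3,0,0,95],[1,20,-1.9,-2.3,0,0,105],[1,21.5,-2,-2.3,0,0,115],[1,23,-2.2,-2.3,0,0,125],[1,24,-2.3,-2.3,0,0,135],[1,24.4,-2.3,-2.3,0,0,143.5],[1,24.4,-2.3,-2.3,0,0,143.5],[1,24.4,-2.3,-2.3,0,0,143.5]]]'

```text
t: 20.18
tool_pos: [0.5995, -0.0401, 0.1993]
tool_rot: [2.453, -1.961, -0.003]
contact_force: [-0.4, -0.2, -1.7]
opening: 0.0069
```

```bash
python3 rec.py; python3 - <<'E'
from go import *
ur=az(12.6); z=(ur-K)/np.sqrt(2); p=np.array([.601,-.039,.152])-.002*z
rel(p,toolR(z,az(-77.4)))
from h import *
snap("wrist","w15");snap("scene","c15");snap("side","s15")
E
```

```text
20.175 [-1.900e-01  1.900e-02  1.702e+00 -1.000e-03  1.423e+00  2.729e+00] [ 0.5995 -0.0401  0.1993] [ 2.453 -1.961 -0.003] [-0.4 -0.2 -1.7] 0.0069
shift cm [-0.07 -0.04  4.59] turn [45.1  0.1  0.1] | ik q [-0.38 -0.32  2.23  0.7   0.67  2.11] err 0.0 qnow [-0.19  0.02  1.7  -0.    1.42  2.73]
```

View pics/w15.png

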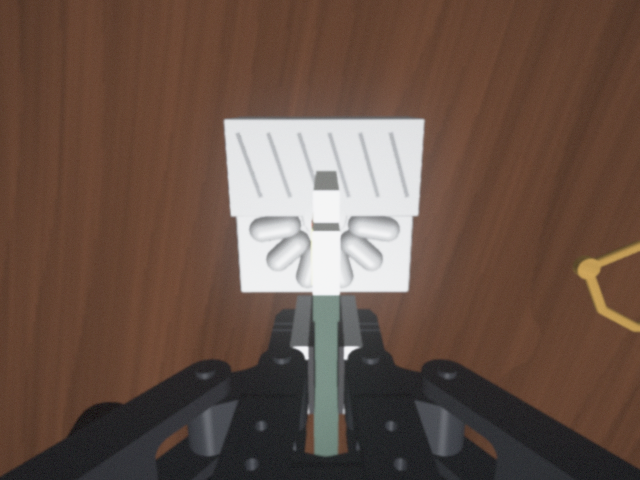

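View pics/c15.png

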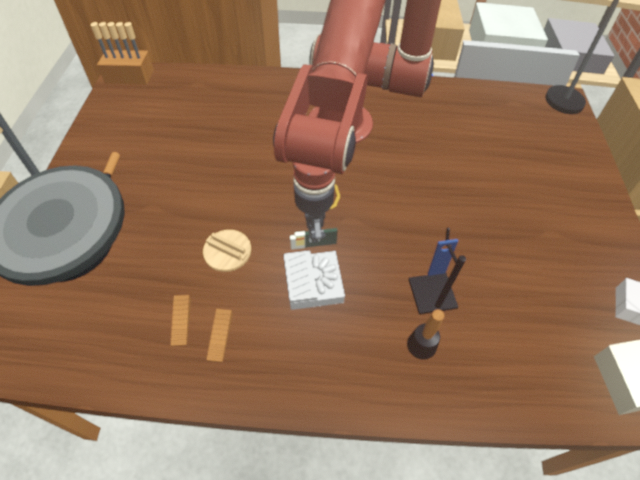

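```bash
python3 - <<'E'
from h import *
w=load("w15");np.set_printoptions(precision=4,suppress=True)
for u,v,z in [(226,120,.052),(424,120,.052),(231,216,.052),(419,216,.052),(242,291.5,.036),(410,291.5,.036)]: print(onz(w,u,v,z))
E
```

```text
[ 0.6762 -0.088   0.052 ]
[ 0.5516 -0.1159  0.052 ]
[ 0.6633 -0.0254  0.052 ]
[ 0.5366 -0.0538  0.052 ]
[0.6483 0.037  0.036 ]
[0.5221 0.0088 0.036 ]
```

Request:
play_rows --motion '[[[1,0,0,-0.5,6,0,0],[1,0,0,0,14,0,0],[1,0,0,1,22,0,0],[1,0,0,2.2,30,0,0],[1,-0.1,0,3.4,38,0,0],[1,-0.1,0,4.2,43,0,0],[1,-0.1,0,4.6,45,0,0],[1,-0.1,0,4.6,45,0,0],[1,-0.1,0,4.6,45,0,0]]]'

```text
t: 21.45
tool_pos: [0.6, -0.0395, 0.1549]
tool_rot: [-1.917, 1.533, -0.636]
contact_force: [-0.2, -0.9, -0.7]
opening: 0.0071
```

```bash
python3 rec.py; python3 - <<'E'
from go import *
ur=az(12.6); z=(ur-K)/np.sqrt(2); p=np.array([.601,-.039,.152])-.002*z
rel(p,toolR(z,az(-77.4)))
from h import *
snap("wrist","w16");c=snap("scene","c16");s=snap("side","s16")
crop("s16",250,160,120,120,"s16c");crop("c16",260,190,110,120,"c16c")
m=np.array([.601,-.039,.152]);x=az(-77.4);zs=-z;ys=(ur+K)/np.sqrt(2)
for n,a in [("frost low",m+.05*x-.025*zs),("plain low",m-.05*x-.025*zs),("frost notch",m+.05*x+.015*zs),("plain top",m-.05*x+.025*zs)]: print(n,proj(s,a+.004*ys).round(1),proj(c,a+.004*ys).round(1))
E
```

```text
21.45 [-0.38  -0.326  2.229  0.695  0.673  2.112] [ 0.6    -0.0395  0.1549] [-1.917  1.533 -0.636] [-0.2 -0.9 -0.7] 0.0071
shift cm [-0.03  0.12  0.08] turn [0.  0.  0.1] | ik q [-0.38 -0.32  2.23  0.7   0.67  2.11] err 0.0 qnow [-0.38 -0.33  2.23  0.69  0.67  2.11]
frost low [302.8 210.1] [293.  263.7]
plain low [290.6 238.3] [337.4 258.3]
frost notch [314.9 201.5] [291.1 246.1]
plain top [306.5 227.5] [335.4 236.4]
```

View pics/s16c.png

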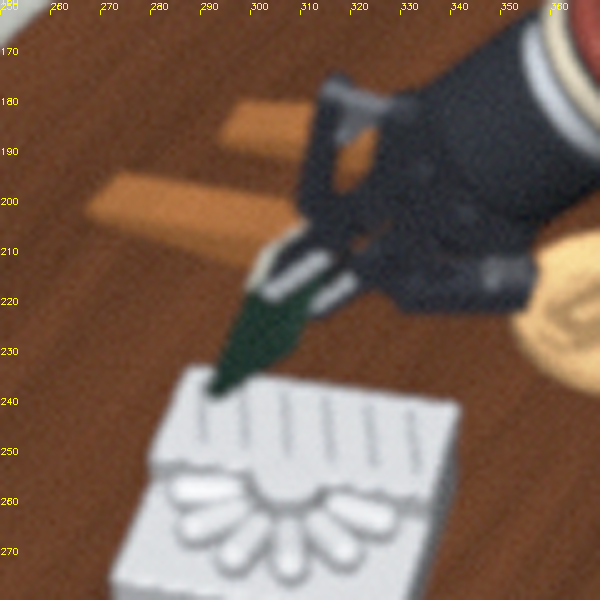

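View pics/c16c.png

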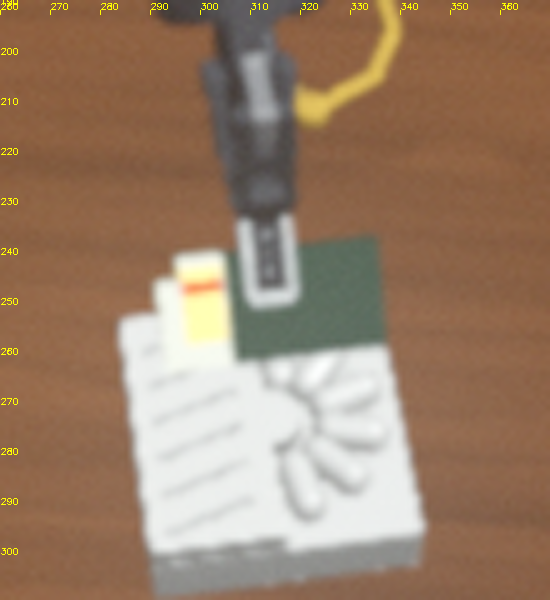

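View pics/w16.png

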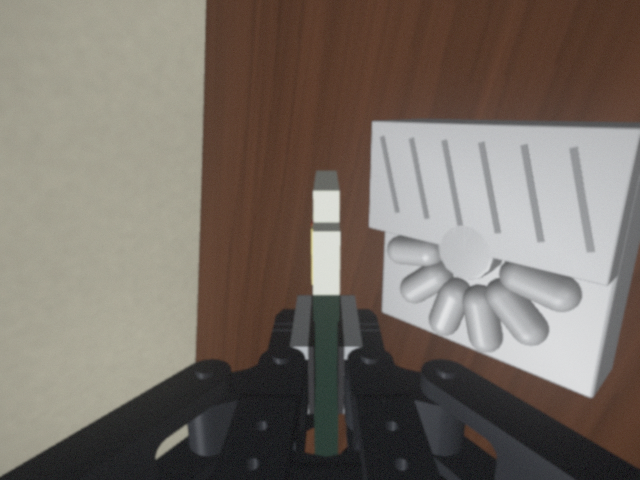

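Request:
play_rows --motion '[[[1,0,0,0,0,0,0],[1,0,0,0,0,0,0],[1,0,0,0,0,0,0],[1,0,0,0,0,0,0]]]'

```text
t: 22.1
tool_pos: [0.6002, -0.0394, 0.155]
tool_rot: [-1.917, 1.533, -0.636]
contact_force: [0.5, -1.0, -1.0]
opening: 0.0067
```

```bash
python3 rec.py; python3 - <<'E'
from h import *
snap("side","s17");crop("s17",160,255,120,140,"s17c");snap("scene","c17");crop("c17",400,210,90,100,"c17c")
E
```

```text
22.1 [-0.379 -0.326  2.229  0.695  0.672  2.112] [ 0.6002 -0.0394  0.155 ] [-1.917  1.533 -0.636] [ 0.5 -1.  -1. ] 0.0067
```

View pics/s17c.png

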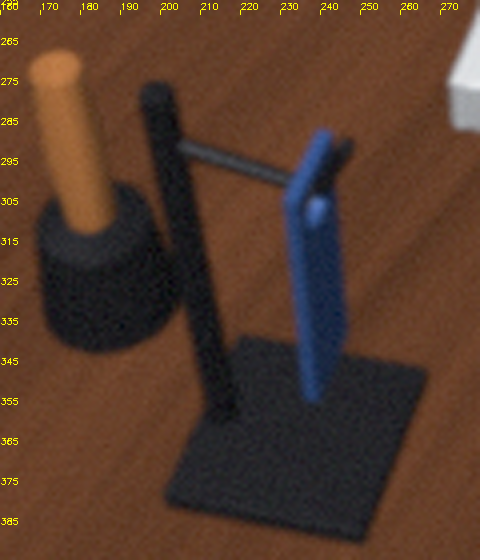

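View pics/c17c.png

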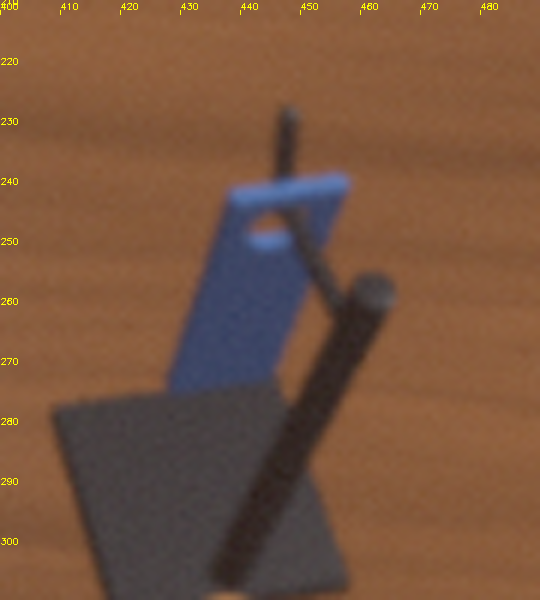

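```bash
python3 -c "
from station import ctrl
print(ctrl.finish_job())"
```

```text
the job is handed in; nothing more can be done
None
```

The drag is hanging on the hook by its hole, and the slip is held over the rosette as asked. I handed the job in at about 22 s of the 61 s allowed.

- **Drag:** I pinched it on the rosette, threaded its hole over the upturned tip down to the seat, and let go. The last pictures show it hanging freely on the hook, clear of the post and foot.
- **Slip:** I gripped it at mid-length in the stand and lifted it out. The notched, frosted, labelled end is over the uncarved half.
    - **Pose:** Its middle is about 10 cm above the rosette's middle, to within about 2 mm. It is level, square across the carving edge and leaning 45°, label face up.
    - **Check:** The visible slip corners in the scene picture matched the planned pose to about 1 pixel. The pose and grip stayed steady over the last half second before hand-in.
- **Bystanders:** The dummy, callipers and wedges were never approached, and in the last pictures that show them they are where they started. I did not measure them again at the end.

No final check failed. The one mismatch was the finger opening reading 1 to 3 mm under the real thickness of both held pieces. I put that down to pad flex; both lifted and held without slipping. The largest contact force in my readings was about 9 N, when I lowered the fingertips onto the rosette on purpose to find their height.

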